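# Unload the button drying jig

### The job

The glue has dried: loosen the wing nut on the drying jig by at least three quarters of a turn, swing its eyebolt right out of the slotted lug, and swing the brass gate open past a right angle by its post handle. Move every button from the jig into the parts tray, white treble buttons in the large compartment and the black bass button, if there is one, in the small one; then swing the gate fully shut again, leaving the eyebolt hanging out of the lug. Leave the other things on the bench where they are.

Things in the scene. Friction and masses are not known exactly. Their poses are not given: they have to be found in the camera images.
- jig: steel drying jig fixed to the bench; flat base plate 250 (its x) x 160 (y) x 12 mm high, cork pad on top, origin at the centre of its underside. Hinge post (52 mm high, 26 mm wide) at x -100 mm carries the gate, a clevis at x 105 mm the eyebolt. Buttons stand within x -20 to 65, y -45 to 45 mm, centres at least 36 mm apart unless knocked
- gate (a joint): brass gate's angle about its upright hinge, rad: 0 = shut (along the jig's +x, at a stop), grows as it swings to the jig's +y side (anticlockwise from above), stop at 2.0; stays where left (0.1 N m friction). Frame 104 mm wide round a clear plate, underside 34 mm, top 46 mm above the bench, reaching 220 mm from the hinge, ending in the slotted lug
- lug (a point): middle of the slotted lug's top face at the gate's free end, 46 mm above the bench; x axis along the gate to its open end. Two prongs, 32 mm over both, with a 10 mm wide open-ended slot for the eyebolt. A lip 3 mm high across the prongs' tips (12.5 mm along x) holds the nut's boss in until the nut has climbed 6 mm or more
- gate_handle (a point): grip point of the gate's handle, an upright round brass post 16 mm across on the gate's side rail: 145 mm from the hinge along the gate and 46 mm to its right (the jig's -y side when shut). Post from 46 to 90 mm above the bench, this point at 74 mm
- gate_hinge (a point): point on the gate's upright hinge axis, 34 mm above the bench; its x axis points along the gate to the lug, z up
- eyebolt (a joint): hinged eyebolt's angle, rad: 0 = upright in the lug's slot (stop), grows as its top swings outwards and down, away from the gate (to the jig's +x); stop at 1.2; clear of the slot from about 0.9; stays where left (0.07 N m friction). Shank 7 mm thick, top 83 mm above its pin. While it is upright the gate cannot open; while the nut is tight the lip holds it in
- eyebolt_hinge (a point): centre of the eyebolt's pin, 17 mm above the bench; y axis along the pin, z along the bolt to its top
- wingnut (a joint): turn of the wing nut on the eyebolt, rad: 0 = tight, grows when turned anticlockwise seen from above (loosening), stop at 9; starts at 0 to 0.8. Coarse thread: climbs 1.6 mm per rad (10 mm a turn). From about 3.8 rad its boss clears the lip; 4.2 rad or more counts as loosened. Turns with 0.12 N m
- nut_grip (a point): grip point of the wing nut, on its axis, 30 mm above the nut's underside (76 mm above the bench when tight); x axis along the wings, z along the bolt. Wings: flat, 50 mm from tip to tip, 8 mm thick, from 16 mm below to 8 mm above this point; under them a round boss 18 mm across, 6 mm high. The lip's top is 27 mm below this point when tight
- tray: wooden parts tray fixed to the bench, 185 (its x) x 160 (y) mm, walls 5 mm thick and 22 mm high, floor 5 mm above the bench; a cross wall at x = 27.5 mm splits it into a large compartment (its -x side) and a small one. Origin: centre of its underside
- tray_large (a point): centre of the floor of the large compartment, 112.5 (x) x 150 (y) mm inside; axes as the tray
- tray_small (a point): centre of the floor of the small compartment, 57.5 (x) x 150 (y) mm inside; axes as the tray
- treble1: ivory-white treble button, a plain disc 18 mm across and 10 mm high with a bevelled top edge, about 12 g; origin at the centre of its underside, z up through the disc. Starts flat on the jig's base plate under the gate. Absent (None at the start) in some runs.
- treble2: ivory-white treble button, a plain disc 18 mm across and 10 mm high with a bevelled top edge, about 12 g; origin at the centre of its underside, z up through the disc. Starts flat on the jig's base plate under the gate. Absent (None at the start) in some runs.
- treble3: ivory-white treble button, a plain disc 18 mm across and 10 mm high with a bevelled top edge, about 12 g; origin at the centre of its underside, z up through the disc. Starts flat on the jig's base plate under the gate. Absent (None at the start) in some runs.
- treble4: ivory-white treble button, a plain disc 18 mm across and 10 mm high with a bevelled top edge, about 12 g; origin at the centre of its underside, z up through the disc. Starts flat on the jig's base plate under the gate. Absent (None at the start) in some runs.
- bass: black bass button, a plain round peg-like button 13 mm across and 14 mm high, about 12 g; origin at the centre of its underside, z along it. Starts upright on the jig's base plate under the gate, among the others. Absent (None at the start) in some runs.
- rod_tin: bystander, to be left where it is: round tin of steel button rods, 66 mm across, 55 mm high with rods to 105 mm; origin centre of underside
- spring: bystander, to be left where it is: nickel-plated pallet spring lying on the bench, 60 mm long, 10 mm high; origin centre of underside
- glue: bystander, to be left where it is: glue bottle, 44 mm across, 100 mm high; origin centre of underside
- screwdriver: bystander, to be left where it is: screwdriver 180 mm long lying on the left of the bench
- brush: bystander, to be left where it is: brush 170 mm long lying on the right of the bench
- cork_block: bystander, to be left where it is: cork block 70 x 45 x 30 mm; origin centre of underside
Mind the look-alikes: they are no part of the job. What is shaped like the tray but blue is not meant.

How it is judged:
By the outcome, as a careful person would: the job done as asked, in the order asked, and still so for the second after the job is handed in, with the robot touching nothing.
Of treble1, treble2, treble3, treble4, bass only 3 to 5 are there at a start; the rules pass over those that are not, and their reading is None.
At some moment in a run one of treble1, treble2, treble3, treble4, bass may be knocked a few centimetres aside while the robot is not near it.
Once in a run the grip may slacken for a moment while it holds something.
It also fails if it takes over 210 s, if anything falls off the work surface, if the arm or the gripper's body presses on something with over 40 N, if the wrist force passes 120 N, or if a joint passes its speed limit or range.

### The arm

A 6-joint arm with a two-finger parallel gripper is mounted at the origin on the work surface. World frame = base frame: x ahead of the robot, y to its left, z up, the work surface at z = 0. Lengths are in mm, angles in rad, forces in N, time in s.
With the tool pointing down it reaches from about 350 to 775 mm from the base axis. Payload 7.3 kg.
Tool frame: the origin (TCP) lies at the very end of the fingers, on their centre line; the grasp point (between the pads) lies bot.grip_point_offset behind it (bot.grip_point_offset is the distance from the TCP to the grasp point, in mm); z points along the fingers, y is the line along which they close (so a half turn about z gives the same grasp; the last joint's range is limited). The gripper opens to 92 mm and grips with 3 to 60 N. Pads are 19 mm wide; open, the fingers measure 130 mm over their backs; the gripper's body (75 mm by 190 mm) begins 47 mm behind the grasp point.
Start: joints at [-1.492, 0.342, 1.524, -0, 1.275, -0.146], TCP at [117.05, -511.805, 226.741] pointing down, gripper open.
Joint ranges: [-2.53, 2.53], [-0.77, 2.02], [0.04, 2.7], [-1, 4.14], [0.28, 2.66], [-3.11, 3.11]. Speed limits (rad/s): [2.57, 2.57, 3.14, 3.14, 3.14, 3.14].

### API

Orientations are given as [roll, pitch, yaw] about the fixed x, y, z axes, in that order (R = Rz(yaw) Ry(pitch) Rx(roll)).
In Python, from plant import bot gives the robot as it stands. The module is installed in compiled form; this text tells all that it offers.
- The arm moves only by the tool carry_out, never from a script. Its argument "plan" is a list of rows, each an object of numbers: "tx", "ty", "tz": the shift along the world's x, y, z in mm; "rx", "ry", "rz": the turn, a rotation vector about the world's x, y, z in rad. A call has 1 to 12 rows; each row shifts and turns the commanded pose from where the row before left it; what a row does not reach is not made up. A row lasts 1/10 s, in which the tool goes at most 50 mm and 8.59 degrees, less where a joint would pass 70% of its speed; a pose out of reach is approached as far as the arm can. A call with a gripper value outside its range is refused whole. "gripper" is the closure, from 0 (fully open) to 1 (shut), set as the call begins (left out, the last holds). The fingers move at their own pace and stop on an object; the grip force is fixed at half the most. Time passes only in rows, so rows that do not move let the fingers close. It gives the time, the measured TCP pose, the force, the opening and the grip force at its end, in the units of the state.
- bot.get_obs(): the state, without advancing time (a new reading comes with each control period).
- bot.capture(name): name is "side" or "top"; returns the picture (384x512x3 uint8, red, green, blue); there is no depth.
- bot.camera_model(name): a dict with "camera_matrix" (3x3 intrinsics, pixels), "R" (3x3) and "t" (3): a world point X has camera coordinates R X + t. Camera axes: x right, y down, z forward; pixel columns grow to the right and rows downward; lengths in mm; the calibration is good to about 2 mm. A picture is of the moment at which its call begins. camera_model takes no time and is no camera call.
- bot.close_job(): hands the job in; it is judged then, once.
The state is a dict: "time": time; "joint_positions": joint angles; "dq": joint speeds; "tau": joint torques, N m; "tool_pos": TCP position; "tcp_rot": TCP orientation; "contact_force": force on the tool from outside, world axes, zero at the start; "moment": the same for the moment, N m; "grip_width": finger opening in mm; "finger_force": force on a finger pad.
Only numpy, scipy, OpenCV 4.12 (cv2) and the standard library are available. Lean on these libraries where they do the work, as an engineer would, in place of code of your own. Each camera call takes 0.05 s, during which the arm holds its last target. There are 200 camera calls.

## Working session

There is one attempt and no reset: what is moved stays moved. The work goes in short steps, Python scripts to look and compute and a tool call to move; the robot and the scene stay as the last step left them, time stands still between calls to the robot, and variables do not carry over. Pictures are saved under pics/ and viewed, at most 14 in all, crops included, and the job is handed in when it is done.

Besides the shell and the picture viewer there is one more tool, called as name(argument=value, ...) on one line, values as JSON. carry_out: Moves the arm, as the interface text tells. Its arguments: {"type":"object","properties":{"plan":{"type":"array"},"gripper":{"type":"number"}},"required":["plan"]}

```bash
mkdir -p pics
cat > h.py <<'E'
import numpy as np, cv2
from plant import bot
def snap(name,fn=None):
    im=bot.capture(name)
    if fn: cv2.imwrite('pics/'+fn,cv2.cvtColor(im,cv2.COLOR_RGB2BGR))
    return im
def ray(name,px,z):
    m=bot.camera_model(name);K,R,t=[np.array(m[k],float) for k in('camera_matrix','R','t')]
    c=-R.T@t;d=R.T@np.linalg.inv(K)@np.array([px[0],px[1],1.])
    return c+d*(z-c[2])/d[2]
def proj(name,X):
    m=bot.camera_model(name);K,R,t=[np.array(m[k],float) for k in('camera_matrix','R','t')]
    p=K@(R@np.array(X,float)+t);return p[:2]/p[2]
def tri(p1,p2,n1='top',n2='side'):
    A=[];b=[]
    for n,p in((n1,p1),(n2,p2)):
        m=bot.camera_model(n);K,R,t=[np.array(m[k],float) for k in('camera_matrix','R','t')]
        c=-R.T@t;d=R.T@np.linalg.inv(K)@np.array([p[0],p[1],1.]);d/=np.linalg.norm(d)
        P=np.eye(3)-np.outer(d,d);A.append(P);b.append(P@c)
    X=np.linalg.lstsq(np.vstack(A),np.hstack(b),rcond=None)[0]
    return X, max(np.linalg.norm(a@X-q) for a,q in zip(A,b))
E
python3 - <<'E'
from h import *
a=snap('top','t0.png');b=snap('side','s0.png')
np.save('t0.npy',a)
for n in('top','side'):
    m=bot.camera_model(n);R=np.array(m['R']);print(n,-R.T@np.array(m['t']),R[2],np.array(m['camera_matrix'])[0])
print(bot.get_obs(),bot.grip_point_offset)
E
```

```text
top [ 407.91458645  -52.02338679 1489.73774832] [ 0.09316035  0.00576106 -0.99563445] [434.67099383   0.         255.36775889]
side [ -75.47758689 1059.81233686 1023.42333435] [ 0.38828407 -0.71077484 -0.58654464] [457.40795609   0.         257.15866257]
{'time': 0.1, 'joint_positions': array([-1.49201365e+00,  3.42687448e-01,  1.52491676e+00, -3.26648277e-06,
        1.27537584e+00, -1.46007737e-01]), 'dq': array([ 4.55256206e-04, -6.92434912e-07, -3.29500200e-03,  5.79901375e-04,
       -1.29113747e-03,  2.66720050e-04]), 'tau': array([ 1.50354601e-03, -4.32006204e+01, -2.44693494e+01,  7.19639333e-02,
        5.26201911e-02, -4.28457508e-05]), 'tool_pos': array([ 117.0122029 , -511.43124935,  226.09824422]), 'tcp_rot': array([-3.14021957e+00, -1.98760786e-04,  2.24791228e-01]), 'contact_force': array([-0.35088339,  0.17632403, -0.01830505]), 'moment': array([ 0.00654663, -0.01372708, -0.00033201]), 'finger_force': 0.0, 'grip_width': 91.70793961809987} 18.8
```

View pics/t0.png

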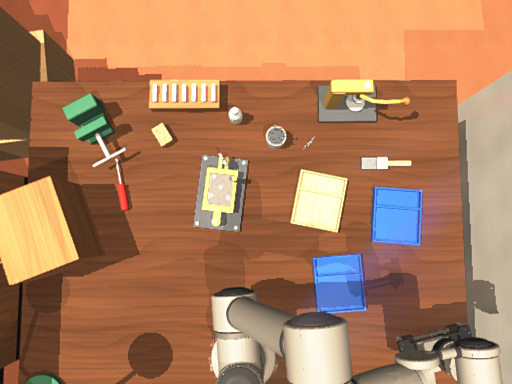

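View pics/s0.png

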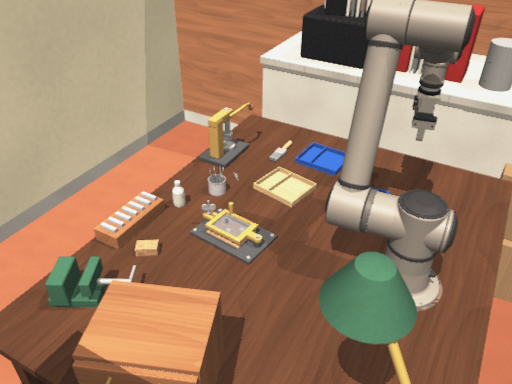

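The top view shows the jig at (222,192), with its lug end and nut near (223,160). The wooden tray is at (319,200). The look-alikes are the blue trays at (397,215) and (340,282), which I reject because the right one is wooden. The yellow press at (350,100) and the green vise with its T-bar at (95,130) are also not the jig. Next I take a close crop of each view.

Run:
```python
import cv2,numpy as np
a=cv2.imread('pics/t0.png')[145:240,185:355];b=cv2.imread('pics/s0.png')[165:265,180:320]
cv2.imwrite('pics/c0.png',np.vstack([cv2.resize(a[:, :80],(480,570),interpolation=cv2.INTER_CUBIC)]))
cv2.imwrite('pics/c1.png',cv2.resize(b,(784,560),interpolation=cv2.INTER_CUBIC))
```

```text
(no output)
```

View pics/c0.png

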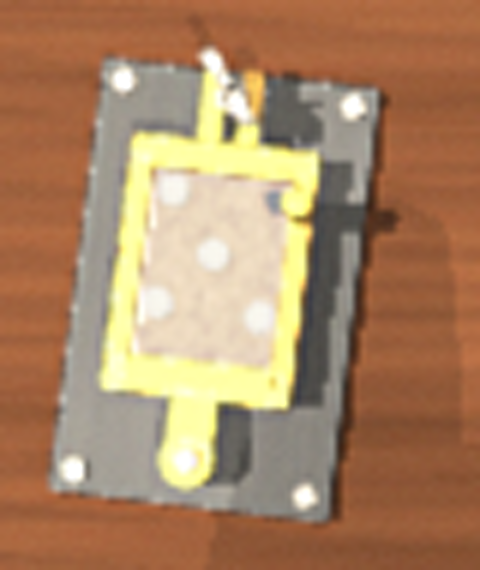

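View pics/c1.png

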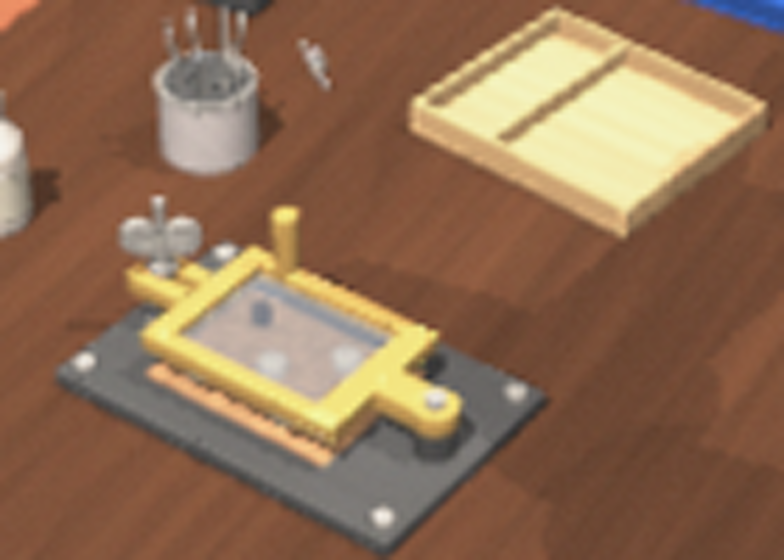

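Choice confirmed. The crops show the grey jig with its brass gate, hinge screw at c0 (185,460), handle top at (297,200) and the wing nut spanning (208,58) to (240,112). There are four white buttons at (173,190), (212,254), (156,302) and (260,316), plus the dark bass button at (280,202).

```bash
cat >> h.py <<'E'
def c0(p): return (np.array(p)+.5)/6-.5+[185,145]
def c1(p): return (np.array(p)+.5)/5.6-.5+[180,165]
E
python3 - <<'E'
from h import *
np.set_printoptions(precision=1,suppress=True)
for n,p,q in [('scr+x+y',(122,80),(85,361)),('scr+x-y',(353,106),(226,253)),('scr-x+y',(72,468),(383,516)),('scr-x-y',(305,497),(516,391)),('hinge',(185,460),(436,400)),('handletop',(297,200),(286,215)),('nut',(224,85),(160,236))]:
    print(n,*tri(c0(p),c1(q)))
t=cv2.imread('pics/t0.png')
# jig plate corners via grey contour; tray via wood colour
hsv=cv2.cvtColor(t,cv2.COLOR_BGR2HSV)
m=((hsv[...,0]>15)&(hsv[...,0]<35)&(hsv[...,2]>150)).astype('u1');m[:, :270]=0;m[:160]=0;m[250:]=0;m[:,360:]=0
c=max(cv2.findContours(cv2.morphologyEx(m,cv2.MORPH_CLOSE,np.ones((5,5))),0,2)[0],key=cv2.contourArea)
r=cv2.minAreaRect(c);print('tray',r);B=cv2.boxPoints(r);W=np.array([ray('top',p,22)[:2] for p in B]);print(W,W.mean(0),np.linalg.norm(np.diff(W,axis=0),axis=1))
for p in [(173,190),(212,254),(156,302),(260,316)]: print('w',ray('top',c0(p),22+1)[:2])
print('b',ray('top',c0((280,202)),26)[:2])
for p in [(208,58),(240,112)]: print('wing',ray('top',c0(p),84)[:2])
for p in [(122,195),(200,217),(119,245),(203,242)]: print('wingside',c1(p))
# tray points in side crop
for q in [(412,105),(560,10),(768,108),(625,230)]: print('trayside z22',ray('side',c1(q),22)[:2])
print('cross', ray('side',c1((628,45)),22)[:2],ray('side',c1((505,138)),22)[:2])
E
```

```text
scr+x+y [669.2 130.   15.9] 1.0334491589369512
scr+x-y [654.   -2.2  14.1] 0.928298404823207
scr-x+y [447.4 156.3  15.3] 0.8328900089727206
scr-x-y [431.3  24.8  14.9] 1.328741604660945
hinge [450.9  89.2  48.7] 0.8980314221625165
handletop [590.2  25.5  87.1] 0.6579108846635752
nut [655.2  66.3  73.6] 0.1508224973236151
tray ((318.6163330078125, 200.23220825195312), (49.05732345581055, 55.77142333984375), 10.954063415527344)
[[ 444.6 -157.4]
 [ 630.7 -195.2]
 [ 598.3 -358.5]
 [ 413.  -318.9]] [ 521.7 -257.5] [189.9 166.4 189.5]
w [603.8  99.1]
w [567.2  76.8]
w [540.  108.3]
w [531.9  49.5]
b [596.4  38.2]
wing [668.3  74.2]
wing [638.4  56.6]
wingside [201.4 199.4]
wingside [215.3 203.3]
wingside [200.8 208.3]
wingside [215.8 207.8]
trayside z22 [ 627.5 -194.4]
trayside z22 [ 593.7 -352. ]
trayside z22 [ 414.3 -312.1]
trayside z22 [ 440.3 -140.1]
cross [ 531.2 -335.1] [ 554.2 -191.6]
```

carry_out(plan=[{"tx": 33.6, "ty": 36.1, "rz": 0.025}, {"tx": 33.6, "ty": 36.1, "rz": 0.025}, {"tx": 33.6, "ty": 36.1, "rz": 0.025}, {"tx": 33.6, "ty": 36.1, "rz": 0.025}, {"tx": 33.6, "ty": 36.1, "rz": 0.025}, {"tx": 33.6, "ty": 36.1, "rz": 0.025}, {"tx": 33.6, "ty": 36.1, "rz": 0.025}, {"tx": 33.6, "ty": 36.1, "rz": 0.025}, {"tx": 33.6, "ty": 36.1, "rz": 0.025}, {"tx": 33.6, "ty": 36.1, "rz": 0.025}, {"tx": 33.6, "ty": 36.1, "rz": 0.025}, {"tx": 33.6, "ty": 36.1, "rz": 0.03}], gripper=0.55)

```text
invalid input at $.plan[0]: expected keys tx, ty, tz, rx, ry, rz
```

carry_out(plan=[{"tx": 33.7, "ty": 36}, {"tx": 33.7, "ty": 36}, {"tx": 33.7, "ty": 36}, {"tx": 33.7, "ty": 36.1}, {"tz": -30}, {"tz": -30}, {"tz": -30}, {"tz": -20}, {}, {}])

```text
invalid input at $.plan[0]: expected keys tx, ty, tz, rx, ry, rz
```

All six keys are needed in every row.

carry_out(plan=[{"tx": 33.6, "ty": 36.1, "tz": 0, "rx": 0, "ry": 0, "rz": 0.025}, {"tx": 33.6, "ty": 36.1, "tz": 0, "rx": 0, "ry": 0, "rz": 0.025}, {"tx": 33.6, "ty": 36.1, "tz": 0, "rx": 0, "ry": 0, "rz": 0.025}, {"tx": 33.6, "ty": 36.1, "tz": 0, "rx": 0, "ry": 0, "rz": 0.025}, {"tx": 33.6, "ty": 36.1, "tz": 0, "rx": 0, "ry": 0, "rz": 0.025}, {"tx": 33.6, "ty": 36.1, "tz": 0, "rx": 0, "ry": 0, "rz": 0.025}, {"tx": 33.6, "ty": 36.1, "tz": 0, "rx": 0, "ry": 0, "rz": 0.025}, {"tx": 33.6, "ty": 36.1, "tz": 0, "rx": 0, "ry": 0, "rz": 0.025}, {"tx": 33.6, "ty": 36.1, "tz": 0, "rx": 0, "ry": 0, "rz": 0.025}, {"tx": 33.6, "ty": 36.1, "tz": 0, "rx": 0, "ry": 0, "rz": 0.025}, {"tx": 33.6, "ty": 36.1, "tz": 0, "rx": 0, "ry": 0, "rz": 0.025}, {"tx": 33.6, "ty": 36.1, "tz": 0, "rx": 0, "ry": 0, "rz": 0.03}], gripper=0.55)

```text
time: 1.3
tool_pos: [521.2, -76.7, 226.5]
tcp_rot: [-3.141, 0.0, 0.531]
contact_force: [0.4, -1.4, 0.8]
grip_width: 41.3
finger_force: 0.0
```

carry_out(plan=[{"tx": 33.7, "ty": 36, "tz": 0, "rx": 0, "ry": 0, "rz": 0}, {"tx": 33.7, "ty": 36, "tz": 0, "rx": 0, "ry": 0, "rz": 0}, {"tx": 33.7, "ty": 36, "tz": 0, "rx": 0, "ry": 0, "rz": 0}, {"tx": 33.7, "ty": 36, "tz": 0, "rx": 0, "ry": 0, "rz": 0}, {"tx": 0, "ty": 0, "tz": -30, "rx": 0, "ry": 0, "rz": 0}, {"tx": 0, "ty": 0, "tz": -30, "rx": 0, "ry": 0, "rz": 0}, {"tx": 0, "ty": 0, "tz": -30, "rx": 0, "ry": 0, "rz": 0}, {"tx": 0, "ty": 0, "tz": -20, "rx": 0, "ry": 0, "rz": 0}, {"tx": 0, "ty": 0, "tz": 0, "rx": 0, "ry": 0, "rz": 0}, {"tx": 0, "ty": 0, "tz": 0, "rx": 0, "ry": 0, "rz": 0}])

```text
time: 2.3
tool_pos: [655.1, 65.4, 116.9]
tcp_rot: [-3.141, 0.0, 0.53]
contact_force: [0.2, 0.3, 0.4]
grip_width: 41.2
finger_force: 0.0
```

carry_out(plan=[{"tx": 0, "ty": 0, "tz": -20, "rx": 0, "ry": 0, "rz": 0}, {"tx": 0, "ty": 0, "tz": -20, "rx": 0, "ry": 0, "rz": 0}, {"tx": 0, "ty": 0, "tz": -10, "rx": 0, "ry": 0, "rz": 0}, {"tx": 0, "ty": 0, "tz": -8, "rx": 0, "ry": 0, "rz": 0}, {"tx": 0, "ty": 0, "tz": 0, "rx": 0, "ry": 0, "rz": 0}])

```text
time: 2.8
tool_pos: [655.0, 65.4, 58.6]
tcp_rot: [-3.141, 0.0, 0.53]
contact_force: [0.1, -0.6, 0.3]
grip_width: 41.2
finger_force: 0.0
```

carry_out(plan=[{"tx": 0, "ty": 0, "tz": 0, "rx": 0, "ry": 0, "rz": 0}, {"tx": 0, "ty": 0, "tz": 0, "rx": 0, "ry": 0, "rz": 0}, {"tx": 0, "ty": 0, "tz": 0, "rx": 0, "ry": 0, "rz": 0}, {"tx": 0, "ty": 0, "tz": 0, "rx": 0, "ry": 0, "rz": 0}, {"tx": 0, "ty": 0, "tz": 0, "rx": 0, "ry": 0, "rz": 0}, {"tx": 0, "ty": 0, "tz": 0, "rx": 0, "ry": 0, "rz": 0}], gripper=1.0)

```text
time: 3.4
tool_pos: [655.1, 65.7, 59.1]
tcp_rot: [-3.141, -0.0, 0.53]
contact_force: [-0.6, 1.2, 2.2]
grip_width: 7.8
finger_force: 30.0
```

Run:
```python
from h import *
o=bot.get_obs();print(o['grip_width'],o['finger_force'],o['contact_force'],o['moment'],o['joint_positions'])
s=snap('side');cv2.imwrite('pics/s1.png',cv2.resize(cv2.cvtColor(s[150:270,160:300],cv2.COLOR_RGB2BGR),None,fx=5,fy=5,interpolation=2))
```

```text
7.814346741487468 29.984662234783173 [-0.5824292   1.18486486  2.15546415] [0.28552844 0.11192137 0.09633095] [-1.64695686e-02  7.38981333e-01  1.32252506e+00  4.02025265e-04
  1.07974286e+00  1.02420876e+00]
```

View pics/s1.png

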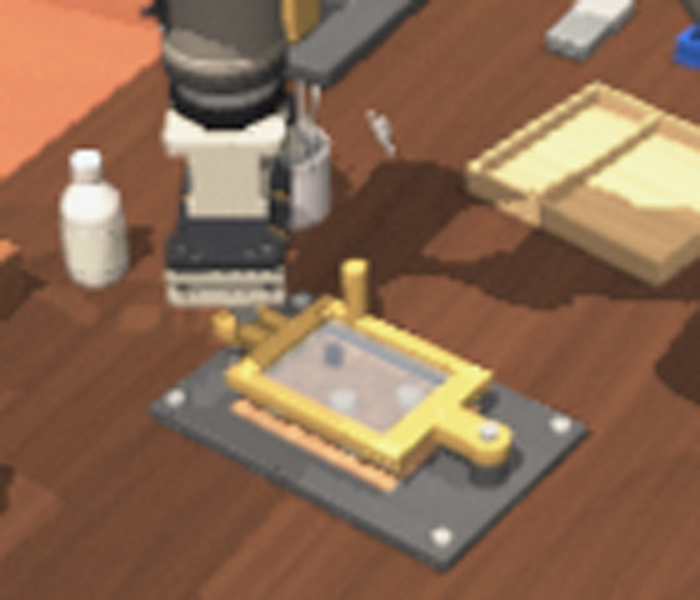

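The fingers hold the wings at a width of 7.8 mm, at the nut. Now I turn it anticlockwise, climbing with the thread.

carry_out(plan=[{"tx": 0, "ty": 0, "tz": 0.24, "rx": 0, "ry": 0, "rz": 0.149}, {"tx": 0, "ty": 0, "tz": 0.24, "rx": 0, "ry": 0, "rz": 0.149}, {"tx": 0, "ty": 0, "tz": 0.24, "rx": 0, "ry": 0, "rz": 0.149}, {"tx": 0, "ty": 0, "tz": 0.24, "rx": 0, "ry": 0, "rz": 0.149}, {"tx": 0, "ty": 0, "tz": 0.24, "rx": 0, "ry": 0, "rz": 0.149}, {"tx": 0, "ty": 0, "tz": 0.24, "rx": 0, "ry": 0, "rz": 0.149}, {"tx": 0, "ty": 0, "tz": 0.24, "rx": 0, "ry": 0, "rz": 0.149}, {"tx": 0, "ty": 0, "tz": 0.24, "rx": 0, "ry": 0, "rz": 0.149}, {"tx": 0, "ty": 0, "tz": 0.24, "rx": 0, "ry": 0, "rz": 0.149}])

```text
time: 4.35
tool_pos: [653.6, 66.4, 61.1]
tcp_rot: [-3.139, -0.002, 1.877]
contact_force: [-5.9, 3.9, 5.9]
grip_width: 7.7
finger_force: 30.0
```

carry_out(plan=[{"tx": 0, "ty": 0, "tz": 0.24, "rx": 0, "ry": 0, "rz": 0.149}, {"tx": 0, "ty": 0, "tz": 0.24, "rx": 0, "ry": 0, "rz": 0.149}, {"tx": 0, "ty": 0, "tz": 0.24, "rx": 0, "ry": 0, "rz": 0.149}, {"tx": 0, "ty": 0, "tz": 0.24, "rx": 0, "ry": 0, "rz": 0.149}, {"tx": 0, "ty": 0, "tz": 0.24, "rx": 0, "ry": 0, "rz": 0.149}, {"tx": 0, "ty": 0, "tz": 0.24, "rx": 0, "ry": 0, "rz": 0.149}, {"tx": 0, "ty": 0, "tz": 0.24, "rx": 0, "ry": 0, "rz": 0.149}, {"tx": 0, "ty": 0, "tz": 0.24, "rx": 0, "ry": 0, "rz": 0.149}, {"tx": 0, "ty": 0, "tz": 0.24, "rx": 0, "ry": 0, "rz": 0.149}])

```text
time: 5.25
tool_pos: [652.8, 65.0, 63.3]
tcp_rot: [-3.141, -0.005, -3.065]
contact_force: [-8.1, -1.1, 7.3]
grip_width: 7.8
finger_force: 30.0
```

carry_out(plan=[{"tx": 0, "ty": 0, "tz": 0.24, "rx": 0, "ry": 0, "rz": 0.149}, {"tx": 0, "ty": 0, "tz": 0.24, "rx": 0, "ry": 0, "rz": 0.149}, {"tx": 0, "ty": 0, "tz": 0.24, "rx": 0, "ry": 0, "rz": 0.149}, {"tx": 0, "ty": 0, "tz": 0.24, "rx": 0, "ry": 0, "rz": 0.149}, {"tx": 0, "ty": 0, "tz": 0.24, "rx": 0, "ry": 0, "rz": 0.149}, {"tx": 0, "ty": 0, "tz": 0.24, "rx": 0, "ry": 0, "rz": 0.149}, {"tx": 0, "ty": 0, "tz": 0.24, "rx": 0, "ry": 0, "rz": 0.149}, {"tx": 0, "ty": 0, "tz": 0.24, "rx": 0, "ry": 0, "rz": 0.149}, {"tx": 0, "ty": 0, "tz": 0.24, "rx": 0, "ry": 0, "rz": 0.149}, {"tx": 0, "ty": 0, "tz": 0, "rx": 0, "ry": 0, "rz": 0}])

```text
time: 6.25
tool_pos: [653.9, 63.6, 65.5]
tcp_rot: [3.139, -0.003, -1.726]
contact_force: [-4.2, -4.9, 4.8]
grip_width: 7.9
finger_force: 30.0
```

Run:
```python
from h import *
o=bot.get_obs();print(o['grip_width'],o['finger_force'],o['contact_force'],o['moment'],o['joint_positions'],o['tool_pos'])
```

```text
7.8801864555210575 30.008325576782227 [-4.16757251 -4.85870156  4.81679557] [-0.81391182  1.01101597  0.04803937] [-1.83690666e-02  7.31245272e-01  1.31826056e+00 -2.94719532e-03
  1.09494550e+00 -3.00307443e+00] [653.91777616  63.56624198  65.47835914]
```

Nut loosened by about 4.0 rad, on top of roughly 0.65 at the start. Next I release it, lift clear and go to the gate side with closed fingers to push the bolt outwards.

carry_out(plan=[{"tx": 0, "ty": 0, "tz": 0, "rx": 0, "ry": 0, "rz": 0}, {"tx": 0, "ty": 0, "tz": 0, "rx": 0, "ry": 0, "rz": 0}, {"tx": 0, "ty": 0, "tz": 0, "rx": 0, "ry": 0, "rz": 0}, {"tx": 0, "ty": 0, "tz": 10, "rx": 0, "ry": 0, "rz": 0}, {"tx": 0, "ty": 0, "tz": 20, "rx": 0, "ry": 0, "rz": 0}, {"tx": 0, "ty": 0, "tz": 20, "rx": 0, "ry": 0, "rz": 0}], gripper=0.65)

```text
time: 6.85
tool_pos: [655.0, 65.6, 116.1]
tcp_rot: [3.141, 0.0, -1.73]
contact_force: [-1.1, -0.5, -0.2]
grip_width: 31.7
finger_force: 0.0
```

carry_out(plan=[{"tx": -15, "ty": 1.8, "tz": 0, "rx": 0, "ry": 0, "rz": 0}, {"tx": -16, "ty": 1.9, "tz": 0, "rx": 0, "ry": 0, "rz": 0}, {"tx": 0, "ty": 0, "tz": 0, "rx": 0, "ry": 0, "rz": 0}, {"tx": 0, "ty": 0, "tz": 0, "rx": 0, "ry": 0, "rz": 0}, {"tx": 0, "ty": 0, "tz": -20, "rx": 0, "ry": 0, "rz": 0}, {"tx": 0, "ty": 0, "tz": -20, "rx": 0, "ry": 0, "rz": 0}, {"tx": 0, "ty": 0, "tz": -20, "rx": 0, "ry": 0, "rz": 0}, {"tx": 0, "ty": 0, "tz": 0, "rx": 0, "ry": 0, "rz": 0}], gripper=1.0)

```text
time: 7.65
tool_pos: [622.9, 69.0, 52.4]
tcp_rot: [3.136, -0.001, -1.731]
contact_force: [0.8, -0.7, -0.3]
grip_width: 0.5
finger_force: 0.0
```

carry_out(plan=[{"tx": 8, "ty": -0.9, "tz": 0, "rx": 0, "ry": 0, "rz": 0}, {"tx": 8, "ty": -1, "tz": 0, "rx": 0, "ry": 0, "rz": 0}, {"tx": 8, "ty": -0.9, "tz": 0, "rx": 0, "ry": 0, "rz": 0}, {"tx": 8, "ty": -1, "tz": 0, "rx": 0, "ry": 0, "rz": 0}, {"tx": 8, "ty": -0.9, "tz": 0, "rx": 0, "ry": 0, "rz": 0}, {"tx": 8, "ty": -1, "tz": 0, "rx": 0, "ry": 0, "rz": 0}])

```text
time: 8.25
tool_pos: [673.0, 63.3, 55.5]
tcp_rot: [-3.141, 0.0, -1.73]
contact_force: [-0.8, -0.6, 1.0]
grip_width: 0.7
finger_force: 0.2
```

carry_out(plan=[{"tx": 8, "ty": -0.9, "tz": 0, "rx": 0, "ry": 0, "rz": 0}, {"tx": 8, "ty": -1, "tz": 0, "rx": 0, "ry": 0, "rz": 0}, {"tx": 6, "ty": -0.7, "tz": 0, "rx": 0, "ry": 0, "rz": 0}, {"tx": 4, "ty": -0.5, "tz": 0, "rx": 0, "ry": 0, "rz": 0}, {"tx": 0, "ty": 0, "tz": 0, "rx": 0, "ry": 0, "rz": 0}])

```text
time: 8.75
tool_pos: [698.7, 60.2, 55.1]
tcp_rot: [-3.141, 0.0, -1.731]
contact_force: [-0.1, 0.7, 0.1]
grip_width: 0.2
finger_force: 0.0
```

Run:
```python
from h import *
s=snap('side');cv2.imwrite('pics/s2.png',cv2.resize(cv2.cvtColor(s[150:270,160:300],cv2.COLOR_RGB2BGR),None,fx=5,fy=5,interpolation=2))
```

```text
(no output)
```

View pics/s2.png

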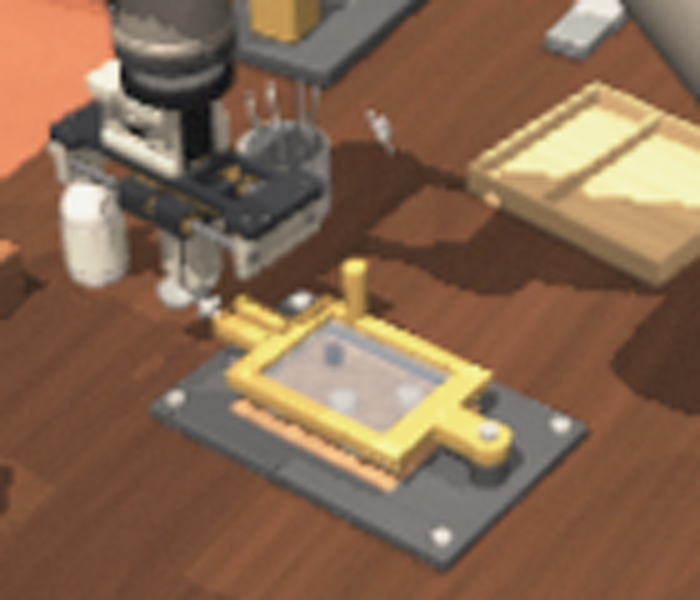

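The bolt now leans out of the slot, with its nut near (175–205, 295–305) beyond the lug tips. Next I lift and move to the post handle.

carry_out(plan=[{"tx": 0, "ty": 0, "tz": 40, "rx": 0, "ry": 0, "rz": 0}, {"tx": 0, "ty": 0, "tz": 40, "rx": 0, "ry": 0, "rz": 0}])

```text
time: 9.0
tool_pos: [697.0, 60.3, 134.6]
tcp_rot: [3.138, -0.0, -1.73]
contact_force: [1.0, -0.5, 0.1]
grip_width: 0.4
finger_force: 0.0
```

carry_out(plan=[{"tx": -9.1, "ty": -2.85, "tz": 0, "rx": 0, "ry": 0, "rz": -0.149}, {"tx": -9.1, "ty": -2.85, "tz": 0, "rx": 0, "ry": 0, "rz": -0.149}, {"tx": -9.1, "ty": -2.85, "tz": 0, "rx": 0, "ry": 0, "rz": -0.149}, {"tx": -9.1, "ty": -2.85, "tz": 0, "rx": 0, "ry": 0, "rz": -0.149}, {"tx": -9.1, "ty": -2.85, "tz": 0, "rx": 0, "ry": 0, "rz": -0.149}, {"tx": -9.1, "ty": -2.85, "tz": 0, "rx": 0, "ry": 0, "rz": -0.149}, {"tx": -9.1, "ty": -2.85, "tz": 0, "rx": 0, "ry": 0, "rz": -0.149}, {"tx": -9.1, "ty": -2.85, "tz": 0, "rx": 0, "ry": 0, "rz": -0.149}, {"tx": -9.1, "ty": -2.85, "tz": 0, "rx": 0, "ry": 0, "rz": -0.149}, {"tx": -9.1, "ty": -2.85, "tz": 0, "rx": 0, "ry": 0, "rz": -0.149}, {"tx": -9.1, "ty": -2.85, "tz": 0, "rx": 0, "ry": 0, "rz": -0.149}, {"tx": -9.1, "ty": -2.85, "tz": 0, "rx": 0, "ry": 0, "rz": -0.149}], gripper=0.45)

```text
time: 10.2
tool_pos: [588.3, 26.1, 135.4]
tcp_rot: [3.141, 0.0, 2.759]
contact_force: [-0.3, -0.8, -0.2]
grip_width: 50.7
finger_force: 0.0
```

carry_out(plan=[{"tx": 0, "ty": 0, "tz": 0, "rx": 0, "ry": 0, "rz": 0}, {"tx": 0, "ty": 0, "tz": -25, "rx": 0, "ry": 0, "rz": 0}, {"tx": 0, "ty": 0, "tz": -25, "rx": 0, "ry": 0, "rz": 0}, {"tx": 0, "ty": 0, "tz": -20, "rx": 0, "ry": 0, "rz": 0}, {"tx": 0, "ty": 0, "tz": -10, "rx": 0, "ry": 0, "rz": 0}, {"tx": 0, "ty": 0, "tz": 0, "rx": 0, "ry": 0, "rz": 0}])

```text
time: 10.8
tool_pos: [588.3, 26.2, 54.0]
tcp_rot: [-3.141, -0.002, 2.767]
contact_force: [-0.4, 0.6, 0.6]
grip_width: 51.1
finger_force: 0.0
```

carry_out(plan=[{"tx": 0, "ty": 0, "tz": 0, "rx": 0, "ry": 0, "rz": 0}, {"tx": 0, "ty": 0, "tz": 0, "rx": 0, "ry": 0, "rz": 0}, {"tx": 0, "ty": 0, "tz": 0, "rx": 0, "ry": 0, "rz": 0}, {"tx": 0, "ty": 0, "tz": 0, "rx": 0, "ry": 0, "rz": 0}, {"tx": 0, "ty": 0, "tz": 0, "rx": 0, "ry": 0, "rz": 0}], gripper=1.0)

```text
time: 11.3
tool_pos: [589.1, 26.1, 55.7]
tcp_rot: [3.141, 0.001, 2.765]
contact_force: [1.4, 2.7, 1.1]
grip_width: 15.4
finger_force: 30.3
```

Run:
```python
import numpy as np
h=np.array([451,89.1]);d=np.array([589.1,26.1])-h;r=np.hypot(*d);a=np.arctan2(d[1],d[0])
A=a+np.arange(17)*.11;P=h+r*np.c_[np.cos(A),np.sin(A)];print(np.round(np.diff(P,axis=0),1).tolist(),P[-1])
```

```text
[[6.1, 15.5], [4.3, 16.1], [2.5, 16.5], [0.7, 16.7], [-1.1, 16.7], [-2.9, 16.4], [-4.7, 16.0], [-6.5, 15.4], [-8.1, 14.6], [-9.7, 13.6], [-11.1, 12.5], [-12.4, 11.2], [-13.5, 9.7], [-14.5, 8.2], [-15.3, 6.6], [-16.0, 4.8]] [486.90231053 236.58435205]
```

carry_out(plan=[{"tx": 6.1, "ty": 15.5, "tz": 0, "rx": 0, "ry": 0, "rz": 0.11}, {"tx": 4.3, "ty": 16.1, "tz": 0, "rx": 0, "ry": 0, "rz": 0.11}, {"tx": 2.5, "ty": 16.5, "tz": 0, "rx": 0, "ry": 0, "rz": 0.11}, {"tx": 0.7, "ty": 16.7, "tz": 0, "rx": 0, "ry": 0, "rz": 0.11}])

```text
time: 11.7
tool_pos: [602.8, 91.4, 55.6]
tcp_rot: [3.142, 0.001, -3.074]
contact_force: [-1.4, -0.4, 3.8]
grip_width: 15.7
finger_force: 30.0
```

carry_out(plan=[{"tx": -1.1, "ty": 16.7, "tz": 0, "rx": 0, "ry": 0, "rz": 0.11}, {"tx": -2.9, "ty": 16.4, "tz": 0, "rx": 0, "ry": 0, "rz": 0.11}, {"tx": -4.7, "ty": 16, "tz": 0, "rx": 0, "ry": 0, "rz": 0.11}, {"tx": -6.5, "ty": 15.4, "tz": 0, "rx": 0, "ry": 0, "rz": 0.11}, {"tx": -8.1, "ty": 14.6, "tz": 0, "rx": 0, "ry": 0, "rz": 0.11}, {"tx": -9.7, "ty": 13.6, "tz": 0, "rx": 0, "ry": 0, "rz": 0.11}])

```text
time: 12.3
tool_pos: [569.7, 184.4, 55.6]
tcp_rot: [-3.141, 0.001, -2.414]
contact_force: [0.2, -0.2, 1.9]
grip_width: 15.4
finger_force: 30.0
```

carry_out(plan=[{"tx": -11.1, "ty": 12.5, "tz": 0, "rx": 0, "ry": 0, "rz": 0.11}, {"tx": -12.4, "ty": 11.2, "tz": 0, "rx": 0, "ry": 0, "rz": 0.11}, {"tx": -13.5, "ty": 9.7, "tz": 0, "rx": 0, "ry": 0, "rz": 0.11}, {"tx": -14.5, "ty": 8.2, "tz": 0, "rx": 0, "ry": 0, "rz": 0.11}, {"tx": -15.3, "ty": 6.6, "tz": 0, "rx": 0, "ry": 0, "rz": 0.11}, {"tx": -16, "ty": 4.8, "tz": 0, "rx": 0, "ry": 0, "rz": 0.11}, {"tx": 0, "ty": 0, "tz": 0, "rx": 0, "ry": 0, "rz": 0}])

```text
time: 13.0
tool_pos: [485.3, 238.1, 55.7]
tcp_rot: [3.141, 0.001, -1.755]
contact_force: [0.5, 5.7, -1.6]
grip_width: 15.3
finger_force: 30.0
```

carry_out(plan=[{"tx": 0, "ty": 0, "tz": 0, "rx": 0, "ry": 0, "rz": 0}, {"tx": 0, "ty": 0, "tz": 0, "rx": 0, "ry": 0, "rz": 0}, {"tx": 0, "ty": 0, "tz": 0, "rx": 0, "ry": 0, "rz": 0}, {"tx": 0, "ty": 0, "tz": 40, "rx": 0, "ry": 0, "rz": 0}, {"tx": 0, "ty": 0, "tz": 45, "rx": 0, "ry": 0, "rz": 0}], gripper=0.55)

```text
time: 13.5
tool_pos: [485.7, 235.7, 139.5]
tcp_rot: [3.137, -0.003, -1.76]
contact_force: [1.8, 0.2, 0.2]
grip_width: 40.9
finger_force: 0.0
```

carry_out(plan=[{"tx": 2.3, "ty": -42, "tz": 0, "rx": 0, "ry": 0, "rz": -0.14}, {"tx": 2.3, "ty": -42, "tz": 0, "rx": 0, "ry": 0, "rz": -0.14}, {"tx": 2.3, "ty": -42, "tz": 0, "rx": 0, "ry": 0, "rz": -0.14}, {"tx": 2.3, "ty": -42, "tz": 0, "rx": 0, "ry": 0, "rz": -0.14}, {"tx": 2.3, "ty": -42, "tz": 0, "rx": 0, "ry": 0, "rz": -0.14}, {"tx": 2.3, "ty": -42, "tz": 0, "rx": 0, "ry": 0, "rz": -0.14}, {"tx": 2.3, "ty": -42, "tz": 0, "rx": 0, "ry": 0, "rz": -0.14}, {"tx": 2.3, "ty": -42, "tz": 0, "rx": 0, "ry": 0, "rz": -0.14}, {"tx": 2.3, "ty": -42, "tz": 0, "rx": 0, "ry": 0, "rz": -0.14}, {"tx": 2.3, "ty": -42, "tz": 0, "rx": 0, "ry": 0, "rz": -0.14}, {"tx": 0, "ty": 0, "tz": 0, "rx": 0, "ry": 0, "rz": -0.1}, {"tx": 0, "ty": 0, "tz": 0, "rx": 0, "ry": 0, "rz": 0}])

```text
time: 14.7
tool_pos: [509.2, -185.0, 139.8]
tcp_rot: [3.141, -0.001, 3.021]
contact_force: [-0.4, 0.5, -0.4]
grip_width: 41.6
finger_force: 0.0
```

Run:
```python
from h import *
t=snap('top','t3.png');s=snap('side','s3.png')
A=cv2.resize(t[145:240,165:260],None,fx=6,fy=6,interpolation=2)[:,:,::-1]
B=cv2.resize(s[195:265,180:290],None,fx=2,fy=2,interpolation=2)[:,:,::-1]
cv2.imwrite('pics/t3c.png',A);cv2.imwrite('pics/s3c.png',cv2.resize(s[190:265,185:285],(800,600),interpolation=2)[:,:,::-1])
```

```text
(no output)
```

View pics/t3c.png

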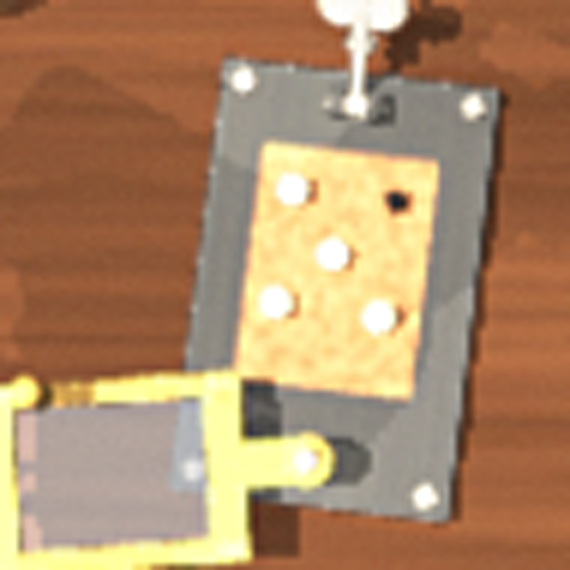

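View pics/s3c.png

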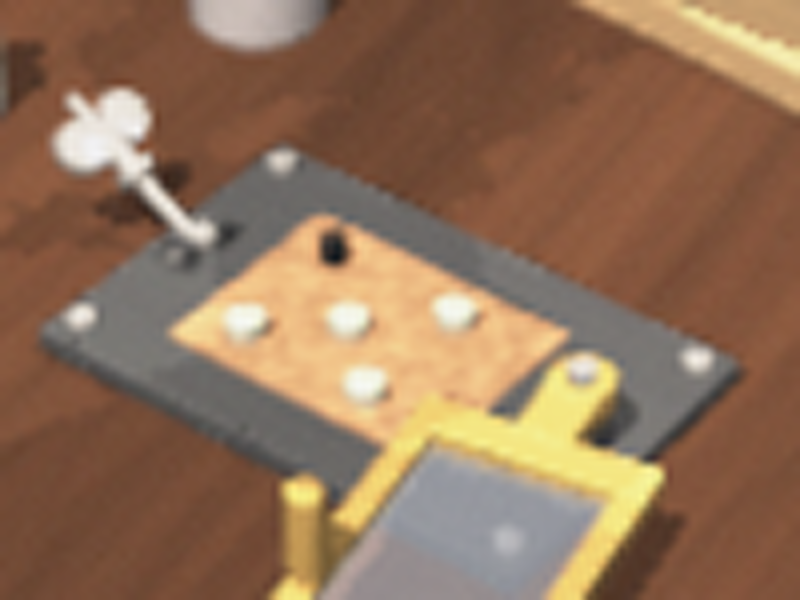

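The gate is open and the bolt hangs clear with its nut beyond the lug's place. Four white buttons are at t3c (294,189), (333,254), (276,301) and (380,317), and the bass is at (398,201). Now I triangulate them.

```bash
cat >> h.py <<'E'
JC=np.array([550.5,77.2]);JY=-0.118
JU=np.array([np.cos(JY),np.sin(JY)]);JV=np.array([-JU[1],JU[0]])
TC=np.array([520.5,-256.5]);TY=-0.2
def blobs(im,name,kind,C,yaw,hx,hy,z,x0=0):
    u=np.array([np.cos(yaw),np.sin(yaw)]);v=np.array([-u[1],u[0]])
    q=np.array([proj(name,[*(C+(x0+sx*hx)*u+sy*hy*v),z]) for sx,sy in((1,1),(1,-1),(-1,-1),(-1,1))])
    m=np.zeros(im.shape[:2],'u1');cv2.fillPoly(m,[np.round(q).astype(int)],1)
    h=cv2.cvtColor(im,cv2.COLOR_RGB2HSV).astype(int)
    k=(h[...,1]<60)&(h[...,2]>165) if kind=='w' else (h[...,2]<60)
    w=(m>0)&k
    n,l,st,c=cv2.connectedComponentsWithStats(w.astype('u1'),connectivity=8)
    return [(np.round(c[i],1),int(st[i,4])) for i in range(1,n) if st[i,4]>=6]
def buttons(t,s,C=JC,yaw=JY,hx=62,hy=54,z=17,x0=20):
    out=[]
    for k in 'wb':
        A=blobs(t,'top',k,C,yaw,hx,hy,z,x0);B=blobs(s,'side',k,C,yaw,hx,hy,z,x0)
        for a,na in A:
            c=[(tri(a,b),nb) for b,nb in B]
            c=[(X,e,nb) for (X,e),nb in c if e<3 and abs(X[2]-z)<12]
            out.append((k,a,na,ray('top',a,z+3).round(1)[:2],[(X.round(1),round(e,1),nb) for X,e,nb in c]))
    return out
E
python3 - <<'E'
from h import *
t=cv2.imread('pics/t3.png')[:,:,::-1].copy();s=cv2.imread('pics/s3.png')[:,:,::-1].copy()
for b in buttons(t,s): print(b)
E
```

```text
('w', array([213.1, 176.1]), 22, array([604.7, 100.5]), [(array([605.9, 101.2,  19.6]), np.float64(1.3), 17)])
('w', array([219.8, 186.8]), 24, array([567.9,  77.5]), [(array([569.2,  78.2,  18.1]), np.float64(1.2), 17)])
('w', array([210.3, 195. ]), 24, array([540. , 109.6]), [(array([541.1, 110.2,  19. ]), np.float64(1.1), 18)])
('w', array([227.5, 197.3]), 26, array([532. ,  51.1]), [(array([533.1,  51.7,  17.7]), np.float64(1.0), 17)])
```

```bash
sed -i "s/h\[...,2\]<60)/h[...,2]<95)/" h.py
python3 - <<'E'
from h import *
print(tri((230.9,178.1),(226.2,220.2)))
t=cv2.imread('pics/t3.png')[:,:,::-1].copy();s=cv2.imread('pics/s3.png')[:,:,::-1].copy()
for b in buttons(t,s)[4:]: print(b)
print(t[177:180,229:233].max(2),bot.get_obs()['tool_pos'])
E
```

```text
(array([599.4546357 ,  40.68501046,  18.81636163]), np.float64(1.8396628371629054))
('b', array([230.7, 178.2]), 6, array([597.3,  40.5]), [(array([599.4,  41.5,  17.2]), np.float64(1.9), 9)])
[[184  85 100 179]
 [159  52  45  79]
 [232  83  65 114]] [ 509.36813729 -183.32697954  139.99693301]
```

carry_out(plan=[{"tx": 13.7, "ty": 40.6, "tz": 0, "rx": 0, "ry": 0, "rz": 0}, {"tx": 13.7, "ty": 40.6, "tz": 0, "rx": 0, "ry": 0, "rz": 0}, {"tx": 13.7, "ty": 40.6, "tz": 0, "rx": 0, "ry": 0, "rz": 0}, {"tx": 13.7, "ty": 40.6, "tz": 0, "rx": 0, "ry": 0, "rz": 0}, {"tx": 13.7, "ty": 40.6, "tz": 0, "rx": 0, "ry": 0, "rz": 0}, {"tx": 13.7, "ty": 40.6, "tz": 0, "rx": 0, "ry": 0, "rz": 0}, {"tx": 13.8, "ty": 40.5, "tz": 0, "rx": 0, "ry": 0, "rz": 0}, {"tx": 0, "ty": 0, "tz": -40, "rx": 0, "ry": 0, "rz": 0}, {"tx": 0, "ty": 0, "tz": -40, "rx": 0, "ry": 0, "rz": 0}, {"tx": 0, "ty": 0, "tz": -10, "rx": 0, "ry": 0, "rz": 0}, {"tx": 0, "ty": 0, "tz": 0, "rx": 0, "ry": 0, "rz": 0}], gripper=0.69)

```text
time: 15.9
tool_pos: [604.3, 101.3, 48.9]
tcp_rot: [-3.141, -0.004, 3.027]
contact_force: [0.6, 0.7, 0.4]
grip_width: 28.5
finger_force: 0.0
```

carry_out(plan=[{"tx": 0, "ty": 0, "tz": -15, "rx": 0, "ry": 0, "rz": 0}, {"tx": 0, "ty": 0, "tz": -12, "rx": 0, "ry": 0, "rz": 0}, {"tx": 0, "ty": 0, "tz": -6, "rx": 0, "ry": 0, "rz": 0}, {"tx": 0, "ty": 0, "tz": 0, "rx": 0, "ry": 0, "rz": 0}, {"tx": 0, "ty": 0, "tz": 0, "rx": 0, "ry": 0, "rz": 0}])

```text
time: 16.4
tool_pos: [606.1, 100.6, 18.0]
tcp_rot: [3.141, 0.001, 3.025]
contact_force: [-0.8, 0.9, 0.3]
grip_width: 28.5
finger_force: 0.0
```

carry_out(plan=[{"tx": 0, "ty": 0, "tz": 0, "rx": 0, "ry": 0, "rz": 0}, {"tx": 0, "ty": 0, "tz": 0, "rx": 0, "ry": 0, "rz": 0}, {"tx": 0, "ty": 0, "tz": 0, "rx": 0, "ry": 0, "rz": 0}, {"tx": 0, "ty": 0, "tz": 0, "rx": 0, "ry": 0, "rz": 0}], gripper=1.0)

```text
time: 16.8
tool_pos: [606.1, 100.7, 17.8]
tcp_rot: [3.141, 0.001, 3.025]
contact_force: [-1.1, 0.1, 4.3]
grip_width: 15.1
finger_force: 30.0
```

A width of 15.1 mm suggests the pads are on the bevel. I reopen, go lower and grip again.

carry_out(plan=[{"tx": 0, "ty": 0, "tz": 0, "rx": 0, "ry": 0, "rz": 0}, {"tx": 0, "ty": 0, "tz": 0, "rx": 0, "ry": 0, "rz": 0}, {"tx": 0, "ty": 0, "tz": -3, "rx": 0, "ry": 0, "rz": 0}, {"tx": 0, "ty": 0, "tz": 0, "rx": 0, "ry": 0, "rz": 0}], gripper=0.69)

```text
time: 17.2
tool_pos: [605.1, 100.7, 13.5]
tcp_rot: [-3.141, -0.001, 3.025]
contact_force: [-0.2, -0.0, 0.4]
grip_width: 28.1
finger_force: 0.0
```

carry_out(plan=[{"tx": 0, "ty": 0, "tz": 0, "rx": 0, "ry": 0, "rz": 0}, {"tx": 0, "ty": 0, "tz": 0, "rx": 0, "ry": 0, "rz": 0}, {"tx": 0, "ty": 0, "tz": 0, "rx": 0, "ry": 0, "rz": 0}, {"tx": 0, "ty": 0, "tz": 0, "rx": 0, "ry": 0, "rz": 0}], gripper=1.0)

```text
time: 17.6
tool_pos: [605.7, 100.7, 14.2]
tcp_rot: [3.142, 0.0, 3.025]
contact_force: [-0.5, 0.5, 0.6]
grip_width: 16.1
finger_force: 30.0
```

carry_out(plan=[{"tx": 0, "ty": 0, "tz": 6, "rx": 0, "ry": 0, "rz": 0}, {"tx": 0, "ty": 0, "tz": 30, "rx": 0, "ry": 0, "rz": 0}, {"tx": 0, "ty": 0, "tz": 30, "rx": 0, "ry": 0, "rz": 0}, {"tx": -10.3, "ty": -40.9, "tz": 0, "rx": 0, "ry": 0, "rz": 0}, {"tx": -10.3, "ty": -40.9, "tz": 0, "rx": 0, "ry": 0, "rz": 0}, {"tx": -10.3, "ty": -40.9, "tz": 0, "rx": 0, "ry": 0, "rz": 0}, {"tx": -10.3, "ty": -40.9, "tz": 0, "rx": 0, "ry": 0, "rz": 0}, {"tx": -10.3, "ty": -40.9, "tz": 0, "rx": 0, "ry": 0, "rz": 0}, {"tx": -10.3, "ty": -40.9, "tz": 0, "rx": 0, "ry": 0, "rz": 0}, {"tx": -10.3, "ty": -40.9, "tz": 0, "rx": 0, "ry": 0, "rz": 0}, {"tx": -10.3, "ty": -40.9, "tz": 0, "rx": 0, "ry": 0, "rz": 0}, {"tx": 0, "ty": 0, "tz": 0, "rx": 0, "ry": 0, "rz": 0}])

```text
time: 18.8
tool_pos: [522.3, -231.5, 80.9]
tcp_rot: [-3.14, 0.001, 3.02]
contact_force: [-0.2, 0.4, -0.1]
grip_width: 16.1
finger_force: 30.0
```

carry_out(plan=[{"tx": 0, "ty": 0, "tz": -30, "rx": 0, "ry": 0, "rz": 0}, {"tx": 0, "ty": 0, "tz": -28, "rx": 0, "ry": 0, "rz": 0}, {"tx": 0, "ty": 0, "tz": -10, "rx": 0, "ry": 0, "rz": 0}, {"tx": 0, "ty": 0, "tz": -4, "rx": 0, "ry": 0, "rz": 0}, {"tx": 0, "ty": 0, "tz": 0, "rx": 0, "ry": 0, "rz": 0}])

```text
time: 19.3
tool_pos: [523.7, -226.3, 8.6]
tcp_rot: [3.142, 0.0, 3.025]
contact_force: [-0.2, 0.8, -0.1]
grip_width: 15.8
finger_force: 30.0
```

carry_out(plan=[{"tx": 0, "ty": 0, "tz": 0, "rx": 0, "ry": 0, "rz": 0}, {"tx": 0, "ty": 0, "tz": 0, "rx": 0, "ry": 0, "rz": 0}, {"tx": 0, "ty": 0, "tz": 0, "rx": 0, "ry": 0, "rz": 0}, {"tx": 0, "ty": 0, "tz": 30, "rx": 0, "ry": 0, "rz": 0}, {"tx": 0, "ty": 0, "tz": 40, "rx": 0, "ry": 0, "rz": 0}, {"tx": 0, "ty": 0, "tz": 0, "rx": 0, "ry": 0, "rz": 0}], gripper=0.69)

```text
time: 19.9
tool_pos: [526.2, -228.2, 83.7]
tcp_rot: [-3.137, 0.009, 3.025]
contact_force: [-0.3, -0.6, 0.5]
grip_width: 28.4
finger_force: 0.0
```

Run:
```python
from h import *
t=snap('top','t4.png');s=snap('side','s4.png')
for b in buttons(t,s): print(b[0],b[2:])
print('tray',blobs(s,'side','w',TC,TY,85,72,12),bot.get_obs()['tool_pos'])
```

```text
w (25, array([567.6,  77.8]), [(array([568.9,  78.5,  18.5]), np.float64(1.2), 17)])
w (27, array([540. , 110.3]), [(array([540.9, 110.8,  19.5]), np.float64(1.0), 18)])
w (26, array([532. ,  51.1]), [(array([533.1,  51.7,  17.7]), np.float64(1.0), 17)])
b (6, array([597.3,  40.5]), [(array([599.4,  41.5,  17.2]), np.float64(1.9), 9)])
tray [(array([274.2, 178. ]), 10), (array([298.6, 188.4]), 17), (array([280. , 189.5]), 6), (array([294.7, 191.5]), 11)] [ 523.76362503 -226.80225119   79.40162674]
```

carry_out(plan=[{"tx": 5.6, "ty": 38, "tz": 0, "rx": 0, "ry": 0, "rz": 0}, {"tx": 5.6, "ty": 38, "tz": 0, "rx": 0, "ry": 0, "rz": 0}, {"tx": 5.6, "ty": 38, "tz": 0, "rx": 0, "ry": 0, "rz": 0}, {"tx": 5.6, "ty": 38, "tz": 0, "rx": 0, "ry": 0, "rz": 0}, {"tx": 5.6, "ty": 38, "tz": 0, "rx": 0, "ry": 0, "rz": 0}, {"tx": 5.6, "ty": 38, "tz": 0, "rx": 0, "ry": 0, "rz": 0}, {"tx": 5.6, "ty": 38, "tz": 0, "rx": 0, "ry": 0, "rz": 0}, {"tx": 5.6, "ty": 38.4, "tz": 0, "rx": 0, "ry": 0, "rz": 0}, {"tx": 0, "ty": 0, "tz": 0, "rx": 0, "ry": 0, "rz": 0}, {"tx": 0, "ty": 0, "tz": -20, "rx": 0, "ry": 0, "rz": 0}, {"tx": 0, "ty": 0, "tz": -15, "rx": 0, "ry": 0, "rz": 0}, {"tx": 0, "ty": 0, "tz": 0, "rx": 0, "ry": 0, "rz": 0}])

```text
time: 21.2
tool_pos: [565.7, 77.3, 40.2]
tcp_rot: [-3.141, -0.006, 3.025]
contact_force: [-0.5, -0.3, 0.2]
grip_width: 28.3
finger_force: 0.0
```

carry_out(plan=[{"tx": 0, "ty": 0, "tz": -15, "rx": 0, "ry": 0, "rz": 0}, {"tx": 0, "ty": 0, "tz": -10, "rx": 0, "ry": 0, "rz": 0}, {"tx": 0, "ty": 0, "tz": -5, "rx": 0, "ry": 0, "rz": 0}, {"tx": 0, "ty": 0, "tz": 0, "rx": 0, "ry": 0, "rz": 0}, {"tx": 0, "ty": 0, "tz": 0, "rx": 0, "ry": 0, "rz": 0}])

```text
time: 21.7
tool_pos: [568.2, 77.7, 13.4]
tcp_rot: [3.141, 0.0, 3.025]
contact_force: [-0.1, 1.1, 0.5]
grip_width: 28.6
finger_force: 0.0
```

carry_out(plan=[{"tx": 0, "ty": 0, "tz": 0, "rx": 0, "ry": 0, "rz": 0}, {"tx": 0, "ty": 0, "tz": 0, "rx": 0, "ry": 0, "rz": 0}, {"tx": 0, "ty": 0, "tz": 0, "rx": 0, "ry": 0, "rz": 0}, {"tx": 0, "ty": 0, "tz": 0, "rx": 0, "ry": 0, "rz": 0}], gripper=1.0)

```text
time: 22.1
tool_pos: [568.2, 77.9, 13.5]
tcp_rot: [3.141, 0.001, 3.025]
contact_force: [-0.3, -0.4, 1.9]
grip_width: 16.5
finger_force: 30.0
```

carry_out(plan=[{"tx": 0, "ty": 0, "tz": 26, "rx": 0, "ry": 0, "rz": 0}, {"tx": 0, "ty": 0, "tz": 40, "rx": 0, "ry": 0, "rz": 0}, {"tx": -6.4, "ty": -40.3, "tz": 0, "rx": 0, "ry": 0, "rz": 0}, {"tx": -6.4, "ty": -40.3, "tz": 0, "rx": 0, "ry": 0, "rz": 0}, {"tx": -6.4, "ty": -40.3, "tz": 0, "rx": 0, "ry": 0, "rz": 0}, {"tx": -6.4, "ty": -40.3, "tz": 0, "rx": 0, "ry": 0, "rz": 0}, {"tx": -6.4, "ty": -40.3, "tz": 0, "rx": 0, "ry": 0, "rz": 0}, {"tx": -6.4, "ty": -40.3, "tz": 0, "rx": 0, "ry": 0, "rz": 0}, {"tx": -6.4, "ty": -40.3, "tz": 0, "rx": 0, "ry": 0, "rz": 0}, {"tx": -6.4, "ty": -40.3, "tz": 0, "rx": 0, "ry": 0, "rz": 0}, {"tx": -6.3, "ty": -40.2, "tz": 0, "rx": 0, "ry": 0, "rz": 0}, {"tx": 0, "ty": 0, "tz": 0, "rx": 0, "ry": 0, "rz": 0}])

```text
time: 23.3
tool_pos: [509.8, -289.6, 79.3]
tcp_rot: [-3.14, 0.001, 3.02]
contact_force: [-0.1, -0.2, 0.2]
grip_width: 16.0
finger_force: 30.0
```

carry_out(plan=[{"tx": 0, "ty": 0, "tz": -30, "rx": 0, "ry": 0, "rz": 0}, {"tx": 0, "ty": 0, "tz": -28, "rx": 0, "ry": 0, "rz": 0}, {"tx": 0, "ty": 0, "tz": -10, "rx": 0, "ry": 0, "rz": 0}, {"tx": 0, "ty": 0, "tz": -3, "rx": 0, "ry": 0, "rz": 0}, {"tx": 0, "ty": 0, "tz": 0, "rx": 0, "ry": 0, "rz": 0}])

```text
time: 23.8
tool_pos: [511.0, -284.5, 8.6]
tcp_rot: [-3.142, 0.0, 3.025]
contact_force: [-0.5, 0.2, 0.2]
grip_width: 16.2
finger_force: 30.0
```

carry_out(plan=[{"tx": 0, "ty": 0, "tz": 0, "rx": 0, "ry": 0, "rz": 0}, {"tx": 0, "ty": 0, "tz": 0, "rx": 0, "ry": 0, "rz": 0}, {"tx": 0, "ty": 0, "tz": 0, "rx": 0, "ry": 0, "rz": 0}, {"tx": 0, "ty": 0, "tz": 30, "rx": 0, "ry": 0, "rz": 0}, {"tx": 0, "ty": 0, "tz": 40, "rx": 0, "ry": 0, "rz": 0}, {"tx": 0, "ty": 0, "tz": 0, "rx": 0, "ry": 0, "rz": 0}], gripper=0.69)

```text
time: 24.4
tool_pos: [513.4, -286.8, 83.9]
tcp_rot: [-3.136, 0.009, 3.025]
contact_force: [0.4, -0.3, 0.3]
grip_width: 28.2
finger_force: 0.0
```

Run:
```python
from h import *
t=snap('top','t5.png');s=snap('side','s5.png')
for b in buttons(t,s): print(b[0],b[2:])
print('tray',blobs(s,'side','w',TC,TY,85,72,12),bot.get_obs()['tool_pos'])
```

```text
w (23, array([540.3, 109.9]), [(array([541.2, 110.4,  19.1]), np.float64(0.9), 18)])
w (25, array([531.7,  50.8]), [(array([533. ,  51.5,  17.6]), np.float64(1.2), 17)])
b (6, array([597.3,  40.5]), [(array([599.4,  41.5,  17.2]), np.float64(1.9), 9)])
tray [(array([290.4, 182.6]), 7), (array([285.5, 189.2]), 39), (array([299. , 188.6]), 13)] [ 511.10464571 -285.09882115   79.60268411]
```

carry_out(plan=[{"tx": 3, "ty": 39.5, "tz": 0, "rx": 0, "ry": 0, "rz": 0}, {"tx": 3, "ty": 39.5, "tz": 0, "rx": 0, "ry": 0, "rz": 0}, {"tx": 3, "ty": 39.5, "tz": 0, "rx": 0, "ry": 0, "rz": 0}, {"tx": 3, "ty": 39.5, "tz": 0, "rx": 0, "ry": 0, "rz": 0}, {"tx": 3, "ty": 39.5, "tz": 0, "rx": 0, "ry": 0, "rz": 0}, {"tx": 3, "ty": 39.5, "tz": 0, "rx": 0, "ry": 0, "rz": 0}, {"tx": 3, "ty": 39.5, "tz": 0, "rx": 0, "ry": 0, "rz": 0}, {"tx": 3, "ty": 39.5, "tz": 0, "rx": 0, "ry": 0, "rz": 0}, {"tx": 3, "ty": 39.5, "tz": 0, "rx": 0, "ry": 0, "rz": 0}, {"tx": 2.7, "ty": 39.4, "tz": 0, "rx": 0, "ry": 0, "rz": 0}, {"tx": 0, "ty": 0, "tz": 0, "rx": 0, "ry": 0, "rz": 0}, {"tx": 0, "ty": 0, "tz": -30, "rx": 0, "ry": 0, "rz": 0}])

```text
time: 25.7
tool_pos: [542.3, 111.3, 50.0]
tcp_rot: [3.141, 0.006, 3.028]
contact_force: [0.4, -1.1, -0.8]
grip_width: 28.5
finger_force: 0.0
```

carry_out(plan=[{"tx": 0, "ty": 0, "tz": -15, "rx": 0, "ry": 0, "rz": 0}, {"tx": 0, "ty": 0, "tz": -13, "rx": 0, "ry": 0, "rz": 0}, {"tx": 0, "ty": 0, "tz": -7, "rx": 0, "ry": 0, "rz": 0}, {"tx": 0, "ty": 0, "tz": 0, "rx": 0, "ry": 0, "rz": 0}, {"tx": 0, "ty": 0, "tz": 0, "rx": 0, "ry": 0, "rz": 0}])

```text
time: 26.2
tool_pos: [540.4, 109.8, 13.2]
tcp_rot: [3.142, 0.0, 3.024]
contact_force: [-0.1, 0.1, -0.5]
grip_width: 28.9
finger_force: 0.0
```

carry_out(plan=[{"tx": 0, "ty": 0, "tz": 0, "rx": 0, "ry": 0, "rz": 0}, {"tx": 0, "ty": 0, "tz": 0, "rx": 0, "ry": 0, "rz": 0}, {"tx": 0, "ty": 0, "tz": 0, "rx": 0, "ry": 0, "rz": 0}, {"tx": 0, "ty": 0, "tz": 0, "rx": 0, "ry": 0, "rz": 0}], gripper=1.0)

```text
time: 26.6
tool_pos: [540.4, 110.2, 13.3]
tcp_rot: [3.142, 0.0, 3.025]
contact_force: [0.1, -0.7, -0.0]
grip_width: 16.5
finger_force: 30.0
```

carry_out(plan=[{"tx": 0, "ty": 0, "tz": 26, "rx": 0, "ry": 0, "rz": 0}, {"tx": 0, "ty": 0, "tz": 40, "rx": 0, "ry": 0, "rz": 0}, {"tx": -9, "ty": -40.6, "tz": 0, "rx": 0, "ry": 0, "rz": 0}, {"tx": -9, "ty": -40.6, "tz": 0, "rx": 0, "ry": 0, "rz": 0}, {"tx": -9, "ty": -40.6, "tz": 0, "rx": 0, "ry": 0, "rz": 0}, {"tx": -9, "ty": -40.6, "tz": 0, "rx": 0, "ry": 0, "rz": 0}, {"tx": -9, "ty": -40.6, "tz": 0, "rx": 0, "ry": 0, "rz": 0}, {"tx": -9, "ty": -40.6, "tz": 0, "rx": 0, "ry": 0, "rz": 0}, {"tx": -9, "ty": -40.6, "tz": 0, "rx": 0, "ry": 0, "rz": 0}, {"tx": -9.4, "ty": -40.7, "tz": 0, "rx": 0, "ry": 0, "rz": 0}, {"tx": 0, "ty": 0, "tz": 0, "rx": 0, "ry": 0, "rz": 0}, {"tx": 0, "ty": 0, "tz": 0, "rx": 0, "ry": 0, "rz": 0}])

```text
time: 27.8
tool_pos: [467.4, -215.3, 79.1]
tcp_rot: [3.141, -0.0, 3.022]
contact_force: [-0.7, 0.6, -1.4]
grip_width: 16.2
finger_force: 30.0
```

carry_out(plan=[{"tx": 0, "ty": 0, "tz": -30, "rx": 0, "ry": 0, "rz": 0}, {"tx": 0, "ty": 0, "tz": -28, "rx": 0, "ry": 0, "rz": 0}, {"tx": 0, "ty": 0, "tz": -10, "rx": 0, "ry": 0, "rz": 0}, {"tx": 0, "ty": 0, "tz": -3, "rx": 0, "ry": 0, "rz": 0}, {"tx": 0, "ty": 0, "tz": 0, "rx": 0, "ry": 0, "rz": 0}])

```text
time: 28.3
tool_pos: [468.3, -214.2, 8.6]
tcp_rot: [3.142, 0.0, 3.026]
contact_force: [0.2, 0.6, -0.7]
grip_width: 16.6
finger_force: 30.0
```

carry_out(plan=[{"tx": 0, "ty": 0, "tz": 0, "rx": 0, "ry": 0, "rz": 0}, {"tx": 0, "ty": 0, "tz": 0, "rx": 0, "ry": 0, "rz": 0}, {"tx": 0, "ty": 0, "tz": 0, "rx": 0, "ry": 0, "rz": 0}, {"tx": 0, "ty": 0, "tz": 30, "rx": 0, "ry": 0, "rz": 0}, {"tx": 0, "ty": 0, "tz": 40, "rx": 0, "ry": 0, "rz": 0}, {"tx": 0, "ty": 0, "tz": 0, "rx": 0, "ry": 0, "rz": 0}], gripper=0.69)

```text
time: 28.9
tool_pos: [470.6, -216.5, 83.1]
tcp_rot: [-3.137, 0.009, 3.025]
contact_force: [0.2, -0.1, 0.1]
grip_width: 28.5
finger_force: 0.0
```

Run:
```python
from h import *
t=snap('top','t6.png');s=snap('side','s6.png')
for b in buttons(t,s): print(b[0],b[2:])
print('tray',blobs(s,'side','w',TC,TY,85,72,12),bot.get_obs()['tool_pos'])
```

```text
w (25, array([531.7,  50.8]), [(array([533. ,  51.5,  17.6]), np.float64(1.2), 17)])
b (6, array([597.3,  40.5]), [(array([599.4,  41.5,  17.2]), np.float64(1.9), 9)])
tray [(array([283.6, 174.6]), 34), (array([274.8, 178.2]), 12), (array([269.5, 179.8]), 6), (array([288.4, 182.5]), 19), (array([280.2, 189.2]), 14), (array([292. , 195.5]), 6)] [ 468.33458015 -215.07547831   79.28693205]
```

carry_out(plan=[{"tx": 9.1, "ty": 38, "tz": 0, "rx": 0, "ry": 0, "rz": 0}, {"tx": 9.1, "ty": 38, "tz": 0, "rx": 0, "ry": 0, "rz": 0}, {"tx": 9.1, "ty": 38, "tz": 0, "rx": 0, "ry": 0, "rz": 0}, {"tx": 9.1, "ty": 38, "tz": 0, "rx": 0, "ry": 0, "rz": 0}, {"tx": 9.1, "ty": 38, "tz": 0, "rx": 0, "ry": 0, "rz": 0}, {"tx": 9.1, "ty": 38, "tz": 0, "rx": 0, "ry": 0, "rz": 0}, {"tx": 9.5, "ty": 37.9, "tz": 0, "rx": 0, "ry": 0, "rz": 0}, {"tx": 0, "ty": 0, "tz": 0, "rx": 0, "ry": 0, "rz": 0}, {"tx": 0, "ty": 0, "tz": -20, "rx": 0, "ry": 0, "rz": 0}, {"tx": 0, "ty": 0, "tz": -15, "rx": 0, "ry": 0, "rz": 0}, {"tx": 0, "ty": 0, "tz": 0, "rx": 0, "ry": 0, "rz": 0}])

```text
time: 30.1
tool_pos: [529.6, 50.7, 40.5]
tcp_rot: [-3.141, -0.006, 3.024]
contact_force: [0.2, -0.8, -0.0]
grip_width: 28.4
finger_force: 0.0
```

carry_out(plan=[{"tx": 0, "ty": 0, "tz": -15, "rx": 0, "ry": 0, "rz": 0}, {"tx": 0, "ty": 0, "tz": -10, "rx": 0, "ry": 0, "rz": 0}, {"tx": 0, "ty": 0, "tz": -5.5, "rx": 0, "ry": 0, "rz": 0}, {"tx": 0, "ty": 0, "tz": 0, "rx": 0, "ry": 0, "rz": 0}, {"tx": 0, "ty": 0, "tz": 0, "rx": 0, "ry": 0, "rz": 0}])

```text
time: 30.6
tool_pos: [532.1, 51.0, 12.9]
tcp_rot: [3.142, 0.0, 3.025]
contact_force: [0.2, -0.3, 0.4]
grip_width: 28.5
finger_force: 0.0
```

carry_out(plan=[{"tx": 0, "ty": 0, "tz": 0, "rx": 0, "ry": 0, "rz": 0}, {"tx": 0, "ty": 0, "tz": 0, "rx": 0, "ry": 0, "rz": 0}, {"tx": 0, "ty": 0, "tz": 0, "rx": 0, "ry": 0, "rz": 0}, {"tx": 0, "ty": 0, "tz": 0, "rx": 0, "ry": 0, "rz": 0}], gripper=1.0)

```text
time: 31.0
tool_pos: [532.1, 51.1, 12.9]
tcp_rot: [3.142, 0.0, 3.025]
contact_force: [0.8, -0.5, 1.2]
grip_width: 16.3
finger_force: 30.0
```

carry_out(plan=[{"tx": 0, "ty": 0, "tz": 26, "rx": 0, "ry": 0, "rz": 0}, {"tx": 0, "ty": 0, "tz": 40, "rx": 0, "ry": 0, "rz": 0}, {"tx": -9.5, "ty": -40.6, "tz": 0, "rx": 0, "ry": 0, "rz": 0}, {"tx": -9.5, "ty": -40.6, "tz": 0, "rx": 0, "ry": 0, "rz": 0}, {"tx": -9.5, "ty": -40.6, "tz": 0, "rx": 0, "ry": 0, "rz": 0}, {"tx": -9.5, "ty": -40.6, "tz": 0, "rx": 0, "ry": 0, "rz": 0}, {"tx": -9.5, "ty": -40.6, "tz": 0, "rx": 0, "ry": 0, "rz": 0}, {"tx": -9.5, "ty": -40.6, "tz": 0, "rx": 0, "ry": 0, "rz": 0}, {"tx": -9.5, "ty": -40.6, "tz": 0, "rx": 0, "ry": 0, "rz": 0}, {"tx": -9.8, "ty": -40.6, "tz": 0, "rx": 0, "ry": 0, "rz": 0}, {"tx": 0, "ty": 0, "tz": 0, "rx": 0, "ry": 0, "rz": 0}, {"tx": 0, "ty": 0, "tz": 0, "rx": 0, "ry": 0, "rz": 0}])

```text
time: 32.2
tool_pos: [455.1, -274.1, 78.5]
tcp_rot: [3.141, -0.0, 3.022]
contact_force: [-0.6, 1.2, -0.3]
grip_width: 16.1
finger_force: 30.0
```

carry_out(plan=[{"tx": 0, "ty": 0, "tz": -30, "rx": 0, "ry": 0, "rz": 0}, {"tx": 0, "ty": 0, "tz": -28, "rx": 0, "ry": 0, "rz": 0}, {"tx": 0, "ty": 0, "tz": -10, "rx": 0, "ry": 0, "rz": 0}, {"tx": 0, "ty": 0, "tz": -2.5, "rx": 0, "ry": 0, "rz": 0}, {"tx": 0, "ty": 0, "tz": 0, "rx": 0, "ry": 0, "rz": 0}])

```text
time: 32.7
tool_pos: [456.2, -273.1, 8.7]
tcp_rot: [-3.142, 0.0, 3.026]
contact_force: [-0.5, -0.8, -0.1]
grip_width: 16.5
finger_force: 30.0
```

carry_out(plan=[{"tx": 0, "ty": 0, "tz": 0, "rx": 0, "ry": 0, "rz": 0}, {"tx": 0, "ty": 0, "tz": 0, "rx": 0, "ry": 0, "rz": 0}, {"tx": 0, "ty": 0, "tz": 0, "rx": 0, "ry": 0, "rz": 0}, {"tx": 0, "ty": 0, "tz": 30, "rx": 0, "ry": 0, "rz": 0}, {"tx": 0, "ty": 0, "tz": 40, "rx": 0, "ry": 0, "rz": 0}, {"tx": 0, "ty": 0, "tz": 0, "rx": 0, "ry": 0, "rz": 0}], gripper=0.69)

```text
time: 33.3
tool_pos: [458.2, -275.7, 83.2]
tcp_rot: [-3.136, 0.008, 3.025]
contact_force: [0.5, -0.5, 0.2]
grip_width: 28.5
finger_force: 0.0
```

Run:
```python
from h import *
t=snap('top','t7.png');s=snap('side','s7.png')
for b in buttons(t,s): print(b[0],b[2:])
print('tray',blobs(s,'side','w',TC,TY,85,72,12),bot.get_obs()['tool_pos'])
```

```text
b (6, array([597.3,  40.5]), [(array([599.4,  41.5,  17.2]), np.float64(1.9), 9)])
tray [(array([274.5, 178.2]), 8), (array([289.7, 182.5]), 14), (array([280.3, 189.3]), 15), (array([302. , 188.5]), 6), (array([295.4, 191.9]), 9), (array([292.2, 194.9]), 18)] [ 456.06988021 -274.00227545   79.3063693 ]
```

carry_out(plan=[{"tx": 17.7, "ty": 39.3, "tz": 0, "rx": 0, "ry": 0, "rz": 0}, {"tx": 17.7, "ty": 39.3, "tz": 0, "rx": 0, "ry": 0, "rz": 0}, {"tx": 17.7, "ty": 39.3, "tz": 0, "rx": 0, "ry": 0, "rz": 0}, {"tx": 17.7, "ty": 39.3, "tz": 0, "rx": 0, "ry": 0, "rz": 0}, {"tx": 17.7, "ty": 39.3, "tz": 0, "rx": 0, "ry": 0, "rz": 0}, {"tx": 17.7, "ty": 39.3, "tz": 0, "rx": 0, "ry": 0, "rz": 0}, {"tx": 17.8, "ty": 39.3, "tz": 0, "rx": 0, "ry": 0, "rz": 0}, {"tx": 17.9, "ty": 39.2, "tz": 0, "rx": 0, "ry": 0, "rz": 0}, {"tx": 0, "ty": 0, "tz": 0, "rx": 0, "ry": 0, "rz": 0}, {"tx": 0, "ty": 0, "tz": -20, "rx": 0, "ry": 0, "rz": 0}, {"tx": 0, "ty": 0, "tz": -10, "rx": 0, "ry": 0, "rz": 0}, {"tx": 0, "ty": 0, "tz": 0, "rx": 0, "ry": 0, "rz": 0}])

```text
time: 34.6
tool_pos: [595.5, 40.1, 45.7]
tcp_rot: [-3.141, -0.005, 3.024]
contact_force: [-0.2, -0.7, 0.6]
grip_width: 28.3
finger_force: 0.0
```

carry_out(plan=[{"tx": 0, "ty": 0, "tz": -20, "rx": 0, "ry": 0, "rz": 0}, {"tx": 0, "ty": 0, "tz": -9, "rx": 0, "ry": 0, "rz": 0}, {"tx": 0, "ty": 0, "tz": -5, "rx": 0, "ry": 0, "rz": 0}, {"tx": 0, "ty": 0, "tz": 0, "rx": 0, "ry": 0, "rz": 0}, {"tx": 0, "ty": 0, "tz": 0, "rx": 0, "ry": 0, "rz": 0}])

```text
time: 35.1
tool_pos: [597.9, 40.5, 14.8]
tcp_rot: [3.141, 0.001, 3.025]
contact_force: [0.6, -0.9, 1.1]
grip_width: 28.7
finger_force: 0.0
```

carry_out(plan=[{"tx": 0, "ty": 0, "tz": 0, "rx": 0, "ry": 0, "rz": 0}, {"tx": 0, "ty": 0, "tz": 0, "rx": 0, "ry": 0, "rz": 0}, {"tx": 0, "ty": 0, "tz": 0, "rx": 0, "ry": 0, "rz": 0}, {"tx": 0, "ty": 0, "tz": 0, "rx": 0, "ry": 0, "rz": 0}], gripper=1.0)

```text
time: 35.5
tool_pos: [597.9, 40.7, 14.7]
tcp_rot: [3.141, 0.001, 3.025]
contact_force: [0.2, 0.0, 2.7]
grip_width: 11.4
finger_force: 30.0
```

carry_out(plan=[{"tx": 0, "ty": 0, "tz": 26, "rx": 0, "ry": 0, "rz": 0}, {"tx": 0, "ty": 0, "tz": 40, "rx": 0, "ry": 0, "rz": 0}, {"tx": -2.5, "ty": -38.5, "tz": 0, "rx": 0, "ry": 0, "rz": 0}, {"tx": -2.5, "ty": -38.5, "tz": 0, "rx": 0, "ry": 0, "rz": 0}, {"tx": -2.5, "ty": -38.5, "tz": 0, "rx": 0, "ry": 0, "rz": 0}, {"tx": -2.5, "ty": -38.5, "tz": 0, "rx": 0, "ry": 0, "rz": 0}, {"tx": -2.5, "ty": -38.5, "tz": 0, "rx": 0, "ry": 0, "rz": 0}, {"tx": -2.5, "ty": -38.5, "tz": 0, "rx": 0, "ry": 0, "rz": 0}, {"tx": -2.5, "ty": -38.5, "tz": 0, "rx": 0, "ry": 0, "rz": 0}, {"tx": -2.5, "ty": -38.8, "tz": 0, "rx": 0, "ry": 0, "rz": 0}, {"tx": 0, "ty": 0, "tz": 0, "rx": 0, "ry": 0, "rz": 0}, {"tx": 0, "ty": 0, "tz": 0, "rx": 0, "ry": 0, "rz": 0}])

```text
time: 36.7
tool_pos: [577.1, -268.2, 79.9]
tcp_rot: [3.141, -0.001, 3.023]
contact_force: [-0.0, 0.2, -0.2]
grip_width: 12.0
finger_force: 30.0
```

carry_out(plan=[{"tx": 0, "ty": 0, "tz": -30, "rx": 0, "ry": 0, "rz": 0}, {"tx": 0, "ty": 0, "tz": -28, "rx": 0, "ry": 0, "rz": 0}, {"tx": 0, "ty": 0, "tz": -10, "rx": 0, "ry": 0, "rz": 0}, {"tx": 0, "ty": 0, "tz": -4, "rx": 0, "ry": 0, "rz": 0}, {"tx": 0, "ty": 0, "tz": 0, "rx": 0, "ry": 0, "rz": 0}])

```text
time: 37.2
tool_pos: [577.8, -266.6, 8.8]
tcp_rot: [3.141, -0.0, 3.026]
contact_force: [0.1, -0.5, -0.1]
grip_width: 11.9
finger_force: 30.0
```

carry_out(plan=[{"tx": 0, "ty": 0, "tz": 0, "rx": 0, "ry": 0, "rz": 0}, {"tx": 0, "ty": 0, "tz": 0, "rx": 0, "ry": 0, "rz": 0}, {"tx": 0, "ty": 0, "tz": 0, "rx": 0, "ry": 0, "rz": 0}, {"tx": 0, "ty": 0, "tz": 30, "rx": 0, "ry": 0, "rz": 0}, {"tx": 0, "ty": 0, "tz": 40, "rx": 0, "ry": 0, "rz": 0}, {"tx": 0, "ty": 0, "tz": 40, "rx": 0, "ry": 0, "rz": 0}], gripper=0.55)

```text
time: 37.8
tool_pos: [577.3, -267.5, 119.4]
tcp_rot: [3.141, -0.001, 3.025]
contact_force: [1.0, -1.1, 0.1]
grip_width: 41.2
finger_force: 0.0
```

carry_out(plan=[{"tx": -7.6, "ty": 42, "tz": 1, "rx": 0, "ry": 0, "rz": 0.125}, {"tx": -7.6, "ty": 42, "tz": 1, "rx": 0, "ry": 0, "rz": 0.125}, {"tx": -7.6, "ty": 42, "tz": 1, "rx": 0, "ry": 0, "rz": 0.125}, {"tx": -7.6, "ty": 42, "tz": 1, "rx": 0, "ry": 0, "rz": 0.125}, {"tx": -7.6, "ty": 42, "tz": 1, "rx": 0, "ry": 0, "rz": 0.125}, {"tx": -7.6, "ty": 42, "tz": 1, "rx": 0, "ry": 0, "rz": 0.125}, {"tx": -7.6, "ty": 42, "tz": 1, "rx": 0, "ry": 0, "rz": 0.125}, {"tx": -7.6, "ty": 42, "tz": 1, "rx": 0, "ry": 0, "rz": 0.125}, {"tx": -7.6, "ty": 42, "tz": 1, "rx": 0, "ry": 0, "rz": 0.125}, {"tx": -7.6, "ty": 42, "tz": 1, "rx": 0, "ry": 0, "rz": 0.125}, {"tx": -7.6, "ty": 42, "tz": 1, "rx": 0, "ry": 0, "rz": 0.125}, {"tx": -7.2, "ty": 42, "tz": 1, "rx": 0, "ry": 0, "rz": 0.125}])

```text
time: 39.0
tool_pos: [486.4, 238.1, 130.8]
tcp_rot: [-3.141, 0.001, -1.753]
contact_force: [1.0, 0.5, 0.6]
grip_width: 41.2
finger_force: 0.0
```

carry_out(plan=[{"tx": 0, "ty": 0, "tz": 0, "rx": 0, "ry": 0, "rz": 0}, {"tx": 0, "ty": 0, "tz": 0, "rx": 0, "ry": 0, "rz": 0}])

```text
time: 39.2
tool_pos: [486.5, 237.1, 130.4]
tcp_rot: [-3.141, -0.0, -1.757]
contact_force: [-0.2, 0.3, 0.2]
grip_width: 41.5
finger_force: 0.0
```

Run:
```python
from h import *
t=snap('top','t8.png');s=snap('side','s8.png')
A=cv2.resize(t[150:245,280:360],None,fx=5,fy=5,interpolation=2);B=cv2.resize(s[160:230,245:325],None,fx=4.9,fy=4.9,interpolation=2)
H=max(A.shape[0],B.shape[0]);P=lambda x:cv2.copyMakeBorder(x,0,H-x.shape[0],0,0,0)
cv2.imwrite('pics/c8.png',np.hstack([P(A),P(B)])[:,:,::-1])
print(buttons(t,s),bot.get_obs()['tool_pos'])
```

```text
[('w', array([237.8, 173.5]), 6, array([613.4,  16.3]), []), ('b', array([204. , 192.5]), 8, array([548.6, 131.1]), [])] [486.94968551 235.54516965 130.31593427]
```

View pics/c8.png

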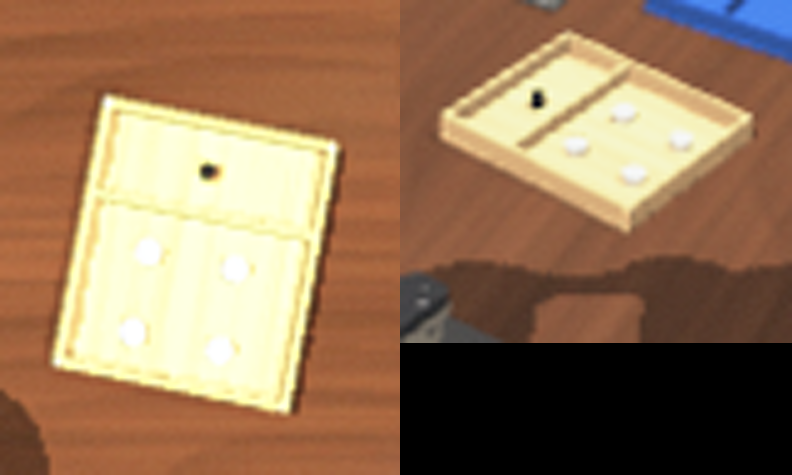

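All five buttons are placed: four whites in the large compartment at c8 (147,250), (235,268), (132,333) and (219,350), and the bass in the small one at (208,172). Now I shut the gate.

carry_out(plan=[{"tx": 0, "ty": 0, "tz": -30, "rx": 0, "ry": 0, "rz": 0}, {"tx": 0, "ty": 0, "tz": -25, "rx": 0, "ry": 0, "rz": 0}, {"tx": 0, "ty": 0, "tz": -15, "rx": 0, "ry": 0, "rz": 0}, {"tx": 0, "ty": 0, "tz": -4, "rx": 0, "ry": 0, "rz": 0}, {"tx": 0, "ty": 0, "tz": 0, "rx": 0, "ry": 0, "rz": 0}])

```text
time: 39.8
tool_pos: [487.0, 235.3, 56.0]
tcp_rot: [3.141, -0.001, -1.761]
contact_force: [-0.8, 0.5, -0.6]
grip_width: 41.4
finger_force: 0.0
```

carry_out(plan=[{"tx": 0, "ty": 0, "tz": 0, "rx": 0, "ry": 0, "rz": 0}, {"tx": 0, "ty": 0, "tz": 0, "rx": 0, "ry": 0, "rz": 0}, {"tx": 0, "ty": 0, "tz": 0, "rx": 0, "ry": 0, "rz": 0}, {"tx": 0, "ty": 0, "tz": 0, "rx": 0, "ry": 0, "rz": 0}], gripper=1.0)

```text
time: 40.2
tool_pos: [487.0, 236.5, 56.8]
tcp_rot: [-3.141, 0.0, -1.758]
contact_force: [-0.2, -1.2, 3.1]
grip_width: 15.4
finger_force: 30.0
```

carry_out(plan=[{"tx": 16, "ty": -4.8, "tz": 0, "rx": 0, "ry": 0, "rz": -0.11}, {"tx": 15.3, "ty": -6.6, "tz": 0, "rx": 0, "ry": 0, "rz": -0.11}, {"tx": 14.5, "ty": -8.2, "tz": 0, "rx": 0, "ry": 0, "rz": -0.11}, {"tx": 13.5, "ty": -9.7, "tz": 0, "rx": 0, "ry": 0, "rz": -0.11}, {"tx": 12.4, "ty": -11.2, "tz": 0, "rx": 0, "ry": 0, "rz": -0.11}, {"tx": 11.1, "ty": -12.5, "tz": 0, "rx": 0, "ry": 0, "rz": -0.11}])

```text
time: 40.8
tool_pos: [569.5, 182.7, 56.7]
tcp_rot: [3.141, -0.001, -2.422]
contact_force: [-3.7, -2.7, 6.7]
grip_width: 15.4
finger_force: 30.0
```

carry_out(plan=[{"tx": 9.7, "ty": -13.6, "tz": 0, "rx": 0, "ry": 0, "rz": -0.11}, {"tx": 8.1, "ty": -14.6, "tz": 0, "rx": 0, "ry": 0, "rz": -0.11}, {"tx": 6.5, "ty": -15.4, "tz": 0, "rx": 0, "ry": 0, "rz": -0.11}, {"tx": 4.7, "ty": -16, "tz": 0, "rx": 0, "ry": 0, "rz": -0.11}, {"tx": 2.9, "ty": -16.4, "tz": 0, "rx": 0, "ry": 0, "rz": -0.11}, {"tx": 1.1, "ty": -16.7, "tz": 0, "rx": 0, "ry": 0, "rz": -0.11}])

```text
time: 41.4
tool_pos: [601.6, 90.2, 56.7]
tcp_rot: [3.141, -0.002, -3.082]
contact_force: [-7.4, 0.9, 5.7]
grip_width: 15.8
finger_force: 30.0
```

carry_out(plan=[{"tx": -0.7, "ty": -16.7, "tz": 0, "rx": 0, "ry": 0, "rz": -0.11}, {"tx": -2.5, "ty": -16.5, "tz": 0, "rx": 0, "ry": 0, "rz": -0.11}, {"tx": -4.3, "ty": -16.1, "tz": 0, "rx": 0, "ry": 0, "rz": -0.11}, {"tx": -4.1, "ty": -10.5, "tz": 0, "rx": 0, "ry": 0, "rz": -0.08}, {"tx": 0, "ty": 0, "tz": 0, "rx": 0, "ry": 0, "rz": 0}, {"tx": 0, "ty": 0, "tz": 0, "rx": 0, "ry": 0, "rz": 0}])

```text
time: 42.0
tool_pos: [589.8, 30.8, 56.7]
tcp_rot: [-3.141, -0.002, 2.795]
contact_force: [-3.8, 0.3, 6.2]
grip_width: 15.7
finger_force: 30.0
```

carry_out(plan=[{"tx": -0.8, "ty": -1.8, "tz": 0, "rx": 0, "ry": 0, "rz": -0.013}, {"tx": -0.8, "ty": -1.8, "tz": 0, "rx": 0, "ry": 0, "rz": -0.013}, {"tx": -0.4, "ty": -1, "tz": 0, "rx": 0, "ry": 0, "rz": -0.007}, {"tx": 0, "ty": 0, "tz": 0, "rx": 0, "ry": 0, "rz": 0}, {"tx": 0, "ty": 0, "tz": 0, "rx": 0, "ry": 0, "rz": 0}])

```text
time: 42.5
tool_pos: [588.1, 26.7, 56.7]
tcp_rot: [-3.141, -0.002, 2.763]
contact_force: [-5.7, 0.7, 5.3]
grip_width: 15.4
finger_force: 30.0
```

carry_out(plan=[{"tx": -0.4, "ty": -0.9, "tz": 0, "rx": 0, "ry": 0, "rz": 0}, {"tx": -0.4, "ty": -0.9, "tz": 0, "rx": 0, "ry": 0, "rz": 0}, {"tx": 0, "ty": 0, "tz": 0, "rx": 0, "ry": 0, "rz": 0}, {"tx": 0, "ty": 0, "tz": 0, "rx": 0, "ry": 0, "rz": 0}])

```text
time: 42.9
tool_pos: [588.0, 26.6, 56.8]
tcp_rot: [3.139, -0.001, 2.763]
contact_force: [-1.5, 7.0, 3.8]
grip_width: 15.2
finger_force: 30.0
```

The force rises with no further motion, so the gate is at its shut stop. I release and clear away.

carry_out(plan=[{"tx": 0, "ty": 0, "tz": 0, "rx": 0, "ry": 0, "rz": 0}, {"tx": 0, "ty": 0, "tz": 0, "rx": 0, "ry": 0, "rz": 0}, {"tx": 0, "ty": 0, "tz": 0, "rx": 0, "ry": 0, "rz": 0}, {"tx": 0, "ty": 0, "tz": 40, "rx": 0, "ry": 0, "rz": 0}, {"tx": 0, "ty": 0, "tz": 50, "rx": 0, "ry": 0, "rz": 0}, {"tx": -8, "ty": -40, "tz": 0, "rx": 0, "ry": 0, "rz": 0}, {"tx": -8, "ty": -40, "tz": 0, "rx": 0, "ry": 0, "rz": 0}, {"tx": -8, "ty": -40, "tz": 0, "rx": 0, "ry": 0, "rz": 0}, {"tx": -8, "ty": -40, "tz": 0, "rx": 0, "ry": 0, "rz": 0}, {"tx": -8, "ty": -40, "tz": 0, "rx": 0, "ry": 0, "rz": 0}, {"tx": 0, "ty": 0, "tz": 0, "rx": 0, "ry": 0, "rz": 0}], gripper=0.55)

```text
time: 44.0
tool_pos: [547.2, -180.5, 146.2]
tcp_rot: [-3.14, 0.001, 2.757]
contact_force: [0.0, 0.9, -0.2]
grip_width: 41.2
finger_force: 0.0
```

Run:
```python
from h import *
t=snap('top','t9.png');s=snap('side','s9.png')
cv2.imwrite('pics/c9.png',np.hstack([cv2.resize(t[145:240,185:265],(400,475),interpolation=2),cv2.resize(s[180:275,180:260],(400,475),interpolation=2)])[:,:,::-1])
```

```text
(no output)
```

View pics/c9.png

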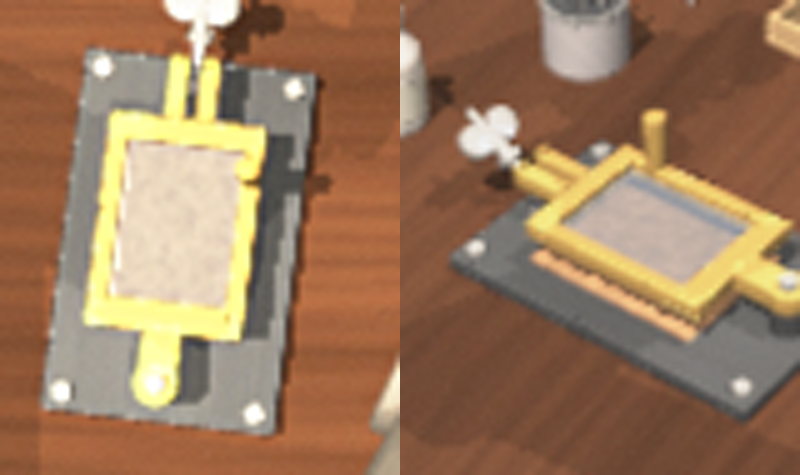

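The gate is shut, its handle post at the same pixel as at the start, and the bolt hangs out beyond the lug tips at (200,10). A last check on the tray, then I hand in.

carry_out(plan=[{"tx": -4, "ty": 40, "tz": 30, "rx": 0, "ry": 0, "rz": 0}, {"tx": -4, "ty": 40, "tz": 30, "rx": 0, "ry": 0, "rz": 0}, {"tx": -4, "ty": 40, "tz": 0, "rx": 0, "ry": 0, "rz": 0}, {"tx": -4, "ty": 40, "tz": 0, "rx": 0, "ry": 0, "rz": 0}, {"tx": 0, "ty": 0, "tz": 0, "rx": 0, "ry": 0, "rz": 0}, {"tx": 0, "ty": 0, "tz": 0, "rx": 0, "ry": 0, "rz": 0}])

```text
time: 44.7
tool_pos: [532.1, -13.9, 206.2]
tcp_rot: [-3.142, 0.0, 2.766]
contact_force: [1.4, 0.3, 0.0]
grip_width: 41.1
finger_force: 0.0
```

Run:
```python
from h import *
t=snap('top','t10.png');s=snap('side')
t8=cv2.imread('pics/t8.png')[:,:,::-1];s8=cv2.imread('pics/s8.png')[:,:,::-1]
print('tray change top',np.abs(t[165:235,288:350].astype(int)-t8[165:235,288:350]).max(2).__gt__(60).sum(),'side',np.abs(s[165:205,255:318].astype(int)-s8[165:205,255:318]).max(2).__gt__(60).sum())
o=bot.get_obs();print(o['tool_pos'],o['contact_force'])
print(bot.close_job())
```

```text
tray change top 1621 side 683
[532.28904773 -15.71920665 205.95885468] [-0.27152885 -0.2790686  -0.8034212 ]
the job is handed in; nothing more can be done
None
```

```bash
python3 -c "
import cv2;a=cv2.imread('pics/t10.png')[145:245,275:375];cv2.imwrite('pics/c10.png',cv2.resize(a,None,fx=5,fy=5,interpolation=2))"
```

```text
(no output)
```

View pics/c10.png

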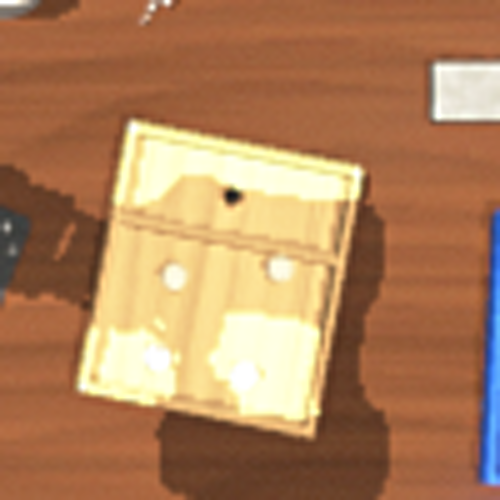

